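# Put the tube arms away in the rack and lock it

## Task

Lay the two loose bronze tube arms flat and straight in the two empty bays of the rack, one to a bay, resting on both cross bars and pointing the same way as the arm that already lies there, with their ends about level with its ends. Then push the black round knob in and, keeping it pressed past its safety stop, turn it clockwise until its long steel keeper bar lies straight across all three arms, and let the knob spring back up. Leave the arm already in the rack and the loose things on the trolley where they are, and let go of everything.

Things in the scene. Friction and masses are not known exactly. Their poses are not given: they have to be found in the camera images.
- rack: fixed rack: steel plate, x -75 to 75, y -104 to 158 mm, 6 thick; origin under the middle bay on the trolley top; x points roughly away from the robot, y left. Two cross bars along y at x = -50, +50 (16 wide, tops at z = 14) carry upright tabs to z = 34 that bound three bays along x at y = -66, 0, +66, each 42 clear. Between the bars the bays are open down to the plate
- bay_mid (a point): middle of the empty middle bay at the height of the cross bars' tops (z = 14 mm), axes as the rack: an arm's origin belongs here, its y axis along this x
- bay_left (a point): the same point of the other empty bay, next to the knob (rack y = +66 mm)
- tube_arm_a: loose bronze-coloured tube arm 158 x 37 x 40 mm, 0.35 to 0.7 kg. Origin: centre of its underside; y along its length, z up. From y = -79 to 0 mm a square bar 18 wide, 20 high; from y = -6 to +79 a round tube, diameter 34, axis at z = 18. Centre of mass near y = +15; grasp well across the tube at y = +12
- tube_arm_b: loose bronze-coloured tube arm 158 x 37 x 40 mm, 0.35 to 0.7 kg. Origin: centre of its underside; y along its length, z up. From y = -79 to 0 mm a square bar 18 wide, 20 high; from y = -6 to +79 a round tube, diameter 34, axis at z = 18. Centre of mass near y = +15; grasp well across the tube at y = +12
- tube_arm_a_tube_end (a point): centre of the tube's end face of tube_arm_a (y = +79, z = 18 mm on it)
- tube_arm_b_tube_end (a point): centre of the tube's end face of tube_arm_b (y = +79, z = 18 mm on it)
- tube_arm_ref: a third, equal tube arm that already lies in the bay at y = -66 mm, tube end towards the rack's +x; the pattern for the others, to be left alone. Origin and axes as the loose ones
- knob_grip (a point): grip point of the black round knob on its upright axis (rack x = -45, y = +130 mm), 95 mm high when up. Knob: ribbed, 34 mm diameter, 74 to 107 mm high. The keeper bar runs along this point's x: steel strip 16 wide, reaching 210 mm from the axis, at 64 to 69 mm height, above the arms
- keeper (a joint): turn of knob and keeper bar, rad, growing clockwise from above: 0 = bar parked along rack +x beside the bays, 1.57 = straight across the bays (rack -y), range -0.12 to 1.6. Knob up: a lug meets the safety stop at about 0.4; pressed more than 5.5 mm it passes below and is clear beyond 1.15. Light friction, stays where left
- keeper_press (a joint): how far the knob is pressed down, m: 0 = up, 0.008 = fully in; spring, about 4 N to start and 10 N fully in
- nylon_block: loose white nylon block 24 x 50 x 24 mm, a bystander; origin: centre of its underside
- channel: loose steel channel bracket 54 x 110 x 31 mm, its length along its y axis, a bystander; origin: centre of its underside
- hex_bolt: loose hexagon bolt 22 x 78 x 20 mm, its length along its y axis, a bystander; origin: centre of its underside

How it is judged:
By the outcome, as a careful person would: the job done as asked, in the order asked, and still so for the second after the job is handed in, with the robot touching nothing.
It also fails if it takes over 69 s, if anything falls off the work surface, if the arm or the gripper's body presses on something with over 40 N, if the wrist force passes 120 N, or if a joint passes its speed limit or range.

## Robot

A 6-joint arm with a two-finger parallel gripper is mounted at the origin on a cart in front of the work surface, level with it; the furniture and walls round the work are solid. World frame = base frame: x ahead of the robot, y to its left, z up, the work surface at z = 0. Lengths are in m, angles in rad, forces in N, time in s.
With the tool pointing down it reaches from about 0.35 to 0.775 m from the base axis. Payload 7.3 kg.
Tool frame: the origin (TCP) lies at the very end of the fingers, on their centre line; the grasp point (between the pads) lies 19 mm behind it (ctrl.pinch_z is the distance from the TCP to the grasp point, in m); z points along the fingers, y is the direction in which the jaws open and shut (so a half turn about z gives the same grasp; the last joint's range is limited). The gripper opens to 92 mm and grips with 3 to 60 N. Pads are 19 mm wide; open, the fingers measure 130 mm over their backs; the gripper's body (75 mm by 190 mm) begins 47 mm behind the grasp point.
Start: joints at [-0.146, 0.342, 1.524, -0, 1.275, -0.146], TCP at [0.525, 0, 0.194] pointing down, gripper open.
Joint ranges: [-2.53, 2.53], [-0.77, 2.02], [0.04, 2.7], [-1, 4.14], [0.28, 2.66], [-3.11, 3.11]. Speed limits (rad/s): [2.57, 2.57, 3.14, 3.14, 3.14, 3.14].

## Interface

Orientations are given as a rotation vector (axis times angle).
In Python, from rig import ctrl gives the robot as it stands. The module is installed in compiled form; this text tells all that it offers.
- The arm moves only by the shell command python3 -m jog 'ROWS'. ROWS is JSON, a list of rows, each an object of numbers: "hand": the finger opening in mm, from 0 to 91.8; "x", "y", "z": the shift along the tool's x, y, z in mm; "spin": the turn about the tool's z in degrees. In form: [{"hand": .., "x": .., "y": .., "z": .., "spin": ..}, ...]. A call has 1 to 20 rows; each row is the pose to reach, as a shift and turn from the pose commanded when the call began, along the tool's axes at that moment; what a row does not reach only later rows make up. A row lasts 1/8 s, in which the tool goes at most 62.5 mm and 10.7 degrees, less where a joint would pass 70% of its speed; a pose out of reach is approached as far as the arm can. A call with a gripper value outside its range is refused whole. The fingers move at their own pace and stop on an object; the grip force is fixed at half the most. Time passes only in rows, so rows that repeat a pose let the fingers close. It gives the time, the measured TCP pose, the force and the opening at its end, in the units of the state.
- ctrl.state(): the state, without advancing time (a new reading comes with each control period).
- ctrl.read_camera(name): name is "scene" or "side" or "wrist"; returns a dict with "frame" (384x512x3 uint8, red, green, blue), "fx", "fy", "cx", "cy" (pixels), "cam_to_world" (4x4, takes a point from camera to world coordinates); the wrist camera has in their place "T_tool_cam" (4x4, takes a point from camera to tool coordinates, whose origin is the TCP and whose axes are the flange's). Camera axes: x right, y up, looking along -z (the intrinsics and any distortion apply to the point x, -y, -z); pixel columns grow to the right and rows downward; lengths in m; the calibration is good to about 2 mm. The wrist camera is an equidistant fisheye: a pixel r from the principal point sees the ray r / f radians off the axis. A picture is of the moment at which its call begins: read the wrist's pose just before it. There is no depth.
- ctrl.hand_in(): hands the job in, once; it reports no verdict.
Trained networks look in a picture, given as the dict that the camera call returned (one of the last four; its "shot" number tells which), for a name from the list of things; names that differ only in an ending like _2 or _b are one class to them, and where a whole thing is asked for, a point or a joint stands for the part that bears it (a point fixed in the world has none). Each returns a list of dicts, best first, with "conf" (0 to 1); they miss things now and then, are a little off and sometimes report something else, mostly with a low value. They report only what shows in the picture. A call takes as long as a camera call.
- ctrl.recognise(picture, target): "xyz" ([x, y, z] in m, in world coordinates, good to about 4 mm: the middle of the surface that is visible of it).
- ctrl.place_of(picture, target): "xyz" ([x, y, z] in m, in world coordinates, good to about 4 mm: a listed point, or the origin of a listed thing).
The state is a dict: "time_s": time; "q": joint angles; "dq": joint speeds; "joint_efforts": joint torques, N m; "tool_pos": TCP position; "tcp_rot": TCP orientation; "force": force on the tool from outside, world axes, zero at the start; "torque": the same for the moment, N m; "width": opening from 0.0 (shut) to 1.0 (fully open).
Only numpy, scipy, OpenCV 4.12 (cv2) and the standard library are available. Lean on these libraries where they do the work, as an engineer would, in place of code of your own. Each camera call takes 0.05 s, during which the arm holds its last target.

## Working session

There is one attempt and no reset: what is moved stays moved. The work goes in short steps, Python scripts to look and compute and a shell command to move; the robot and the scene stay as the last step left them, time stands still between calls to the robot, and variables do not carry over. Pictures are saved under pics/ and viewed, and the job is handed in when it is done.

```bash
mkdir -p pics
cat > h.py <<'E'
import numpy as np, cv2
from rig import ctrl
from scipy.spatial.transform import Rotation as R
def save(p,n): cv2.imwrite('pics/'+n,cv2.cvtColor(p['frame'],cv2.COLOR_RGB2BGR))
def proj(p,X):
    T=np.linalg.inv(p['cam_to_world']);X=np.atleast_2d(X);c=X@T[:3,:3].T+T[:3,3]
    return np.c_[p['cx']+p['fx']*c[:,0]/-c[:,2],p['cy']+p['fy']*-c[:,1]/-c[:,2]]
def back(p,uv,z):
    T=p['cam_to_world'];d=np.array([(uv[0]-p['cx'])/p['fx'],-(uv[1]-p['cy'])/p['fy'],-1]);d=T[:3,:3]@d;o=T[:3,3]
    return o+d*(z-o[2])/d[2]
E
python3 - <<'E'
from h import *
s=ctrl.state();print(s)
print(R.from_rotvec(s['tcp_rot']).as_matrix().round(3))
for c in ['scene','side']:
    p=ctrl.read_camera(c);save(p,c+'0.png')
    print(c,p['cam_to_world'].round(3).tolist(),p['fx'])
    for t in ['rack','bay_mid','bay_left','tube_arm_a','tube_arm_a_tube_end','tube_arm_ref','knob_grip','nylon_block','channel','hex_bolt']:
        print(t,[(np.round(d['xyz'],4).tolist(),round(d['conf'],2)) for d in ctrl.place_of(p,t)][:4])
E
```

```text
{'time_s': 0.0, 'q': array([-1.46009560e-01,  3.42738549e-01,  1.52505724e+00,  3.26770789e-05,
        1.27538345e+00, -1.46005418e-01]), 'dq': array([ 0.00018703,  0.00080269,  0.00047456, -0.00022793, -0.00138434,
       -0.00037184]), 'joint_efforts': array([ 7.61924657e-04, -4.31245601e+01, -2.44219762e+01,  7.17750052e-02,
        5.59406646e-02, -1.04314388e-04]), 'tool_pos': array([5.24529155e-01, 9.75546149e-05, 1.93622752e-01]), 'tcp_rot': array([-2.22054297e+00, -2.22051259e+00,  1.44712264e-03]), 'force': array([ 0.28138539, -0.30646872, -0.11775899]), 'torque': array([-0.00526234,  0.03276785, -0.00044686]), 'width': 0.9970972337462068}
[[ 0.     1.    -0.002]
 [ 1.    -0.     0.   ]
 [ 0.    -0.002 -1.   ]]
scene [[-0.596, 0.605, -0.528, -0.233], [-0.803, -0.451, 0.389, 0.46], [-0.003, 0.656, 0.755, 1.078], [0.0, 0.0, 0.0, 1.0]] 362.2061822806589
rack [([0.5408, 0.2094, 0.0009], 0.56)]
bay_mid [([0.5367, 0.2054, 0.0156], 0.73), ([0.5405, 0.2097, 0.0033], 0.48)]
bay_left [([0.5625, 0.267, 0.0143], 0.71), ([0.4533, -0.3316, 0.0174], 0.29)]
tube_arm_a [([0.4748, -0.4075, -
[... 372 characters left out ...]
7, -0.3255, 0.0024], 0.47)]
side [[0.979, 0.097, -0.177, 0.205], [-0.202, 0.451, -0.869, -1.214], [-0.005, 0.887, 0.461, 0.718], [0.0, 0.0, 0.0, 1.0]] 433.89987841460163
rack [([0.5381, 0.2081, -0.0019], 0.66)]
bay_mid [([0.5367, 0.2072, 0.0165], 0.95)]
bay_left [([0.5625, 0.2657, 0.0137], 0.59)]
tube_arm_a [([0.477, -0.4084, 0.0003], 0.98), ([0.412, -0.1888, -0.0012], 0.88)]
tube_arm_a_tube_end [([0.4511, -0.3331, 0.0207], 0.56)]
tube_arm_ref [([0.5142, 0.1474, 0.0147], 0.81), ([0.4121, -0.1886, -0.0018], 0.19)]
knob_grip [([0.5397, 0.3457, 0.0922], 0.65)]
nylon_block [([0.5508, -0.2285, 0.0046], 0.69)]
channel [([0.4072, 0.0295, -0.0038], 0.57)]
hex_bolt [([0.3202, -0.3293, 0.0015], 0.41)]
```

View pics/scene0.png

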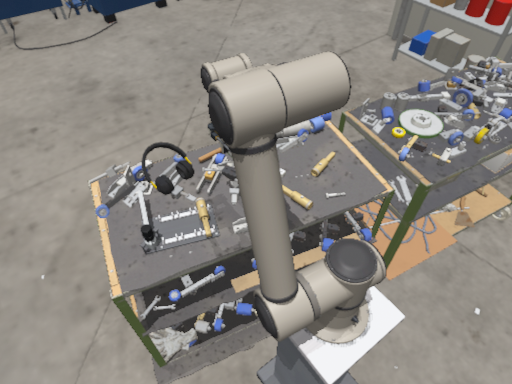

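View pics/side0.png

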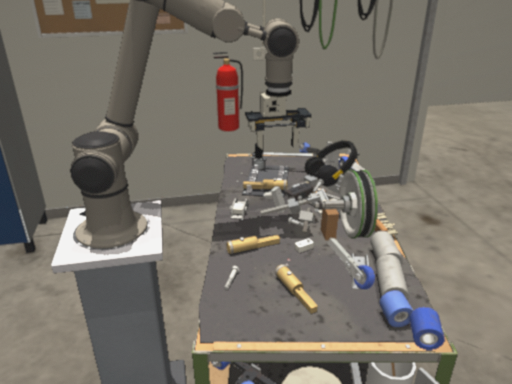

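```bash
python3 - <<'E'
import cv2
a=cv2.imread('pics/scene0.png')[120:270,80:360];cv2.imwrite('pics/s0c.png',cv2.resize(a,None,fx=2.8,fy=2.8,interpolation=3))
a=cv2.imread('pics/side0.png')[130:330,200:440];cv2.imwrite('pics/d0c.png',cv2.resize(a,None,fx=3,fy=3,interpolation=3))
E
python3 -c "
from h import *
p=ctrl.read_camera('wrist');save(p,'w0.png');print(p['T_tool_cam'].round(3),p['fx'],p['cx'],p['cy'],[k for k in p])"
```

```text
[[-0.     0.97   0.244  0.065]
 [ 1.     0.    -0.     0.   ]
 [-0.     0.244 -0.97  -0.19 ]
 [ 0.     0.     0.     1.   ]] 297.3186396354542 254.7585642877158 194.9624834654144 ['frame', 'fx', 'fy', 'cx', 'cy', 'T_tool_cam', 'shot']
```

View pics/s0c.png

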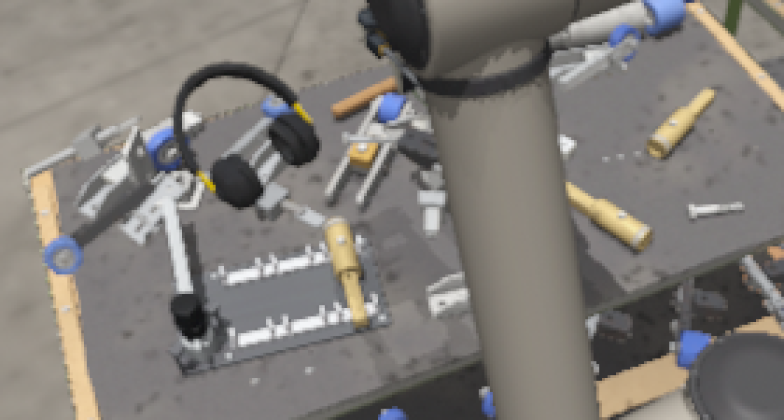

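View pics/d0c.png

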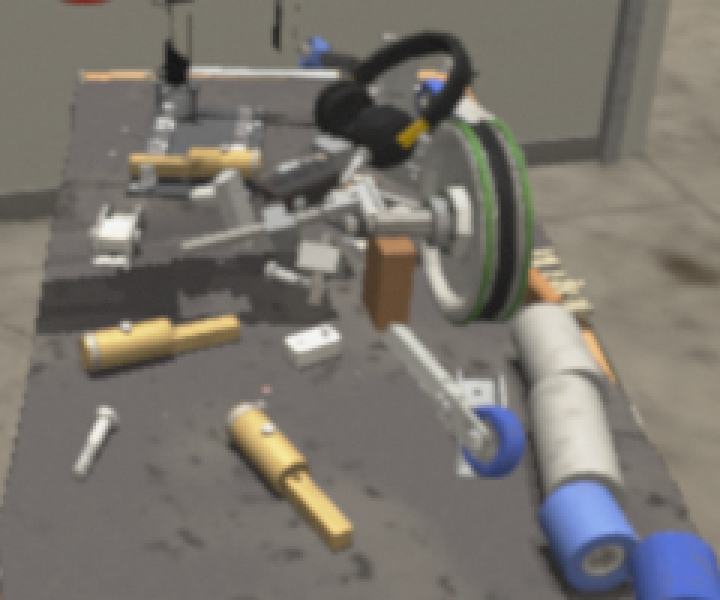

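View pics/w0.png

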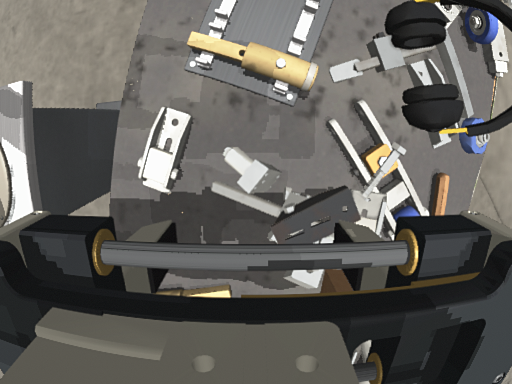

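Run:
```python
from h import *
p=ctrl.read_camera('side')
f=lambda u,v,z:back(p,(200+u/3,130+v/3),z)
for n,a,b in [('B',f(92,352,.018),f(238,328,.01)),('A',f(240,412,.018),f(342,532,.01))]:
    d=a-b;print(n,a,b,np.linalg.norm(d),np.degrees(np.arctan2(d[1],d[0])),(a+b)/2)
```

```text
B [ 0.34188143 -0.20517965  0.018     ] [ 0.48957294 -0.18282376  0.01      ] 0.14958798649721053 -171.39254703938118 [ 0.41572719 -0.19400171  0.014     ]
A [ 0.45467163 -0.32325107  0.018     ] [ 0.49674651 -0.47795021  0.01      ] 0.16051827499440133 105.21519297563195 [ 0.47570907 -0.40060064  0.014     ]
```

```bash
python3 -m jog '[{"hand":91.8,"x":-194,"y":-128,"z":40,"spin":79},{"hand":91.8,"x":-194,"y":-128,"z":40,"spin":79},{"hand":91.8,"x":-194,"y":-128,"z":40,"spin":79},{"hand":91.8,"x":-194,"y":-128,"z":40,"spin":79},{"hand":91.8,"x":-194,"y":-128,"z":40,"spin":79},{"hand":91.8,"x":-194,"y":-128,"z":40,"spin":79},{"hand":91.8,"x":-194,"y":-128,"z":80,"spin":79},{"hand":91.8,"x":-194,"y":-128,"z":110,"spin":79},{"hand":91.8,"x":-194,"y":-128,"z":110,"spin":79}]'
python3 -c "
from h import *
s=ctrl.state();print(s['tool_pos'],s['q'],R.from_rotvec(s['tcp_rot']).as_matrix().round(3))
p=ctrl.read_camera('wrist');save(p,'w1.png')
for t in ['tube_arm_a','tube_arm_a_tube_end']:
  print(t,[(np.round(d['xyz'],4).tolist(),round(d['conf'],2)) for d in ctrl.place_of(p,t)][:4])
"
```

```text
time_s: 2.33
tool_pos: [0.3958, -0.1931, 0.0829]
tcp_rot: [-3.124, -0.302, 0.005]
force: [0.8, 0.3, 0.6]
width: 1.001
[ 0.39576712 -0.19310352  0.0829384 ] [-6.28341951e-01  3.28030374e-01  1.89989208e+00  4.38314983e-05
  9.18085643e-01  7.49794876e-01] [[ 0.981  0.191 -0.004]
 [ 0.191 -0.981  0.003]
 [-0.003 -0.003 -1.   ]]
tube_arm_a [([0.4752, -0.412, 0.0006], 0.97), ([0.4114, -0.1916, -0.0013], 0.82)]
tube_arm_a_tube_end [([0.4531, -0.3355, 0.017], 0.56)]
```

View pics/w1.png

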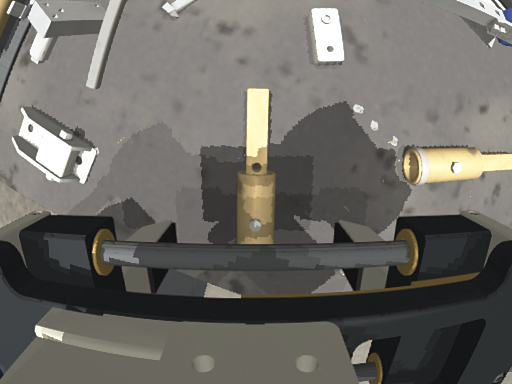

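```bash
python3 -m jog '[{"hand":91.8,"z":40},{"hand":91.8,"z":70},{"hand":91.8,"z":78},{"hand":91.8,"z":78},{"hand":25,"z":78},{"hand":25,"z":78},{"hand":25,"z":78},{"hand":25,"z":78},{"hand":25,"z":78},{"hand":25,"z":78}]'
```

```text
validation failed for argument at $[0]...
```

```bash
python3 -m jog '[{"hand":91.8,"x":0,"y":0,"z":40,"spin":0},{"hand":91.8,"x":0,"y":0,"z":70,"spin":0},{"hand":91.8,"x":0,"y":0,"z":78,"spin":0},{"hand":91.8,"x":0,"y":0,"z":78,"spin":0},{"hand":25,"x":0,"y":0,"z":78,"spin":0},{"hand":25,"x":0,"y":0,"z":78,"spin":0},{"hand":25,"x":0,"y":0,"z":78,"spin":0},{"hand":25,"x":0,"y":0,"z":78,"spin":0},{"hand":25,"x":0,"y":0,"z":78,"spin":0},{"hand":25,"x":0,"y":0,"z":78,"spin":0}]'
```

```text
time_s: 3.72
tool_pos: [0.397, -0.194, 0.0063]
tcp_rot: [-3.127, -0.301, -0.0]
force: [-0.4, -0.3, -0.1]
width: 0.395
```

```bash
python3 -m jog '[{"hand":25,"x":0,"y":0,"z":0,"spin":0},{"hand":25,"x":0,"y":0,"z":0,"spin":0},{"hand":25,"x":0,"y":0,"z":-50,"spin":0},{"hand":25,"x":0,"y":0,"z":-110,"spin":0},{"hand":25,"x":0,"y":0,"z":-140,"spin":0},{"hand":25,"x":0,"y":0,"z":-140,"spin":0}]'
python3 -c "
from h import *
s=ctrl.state();print(s['tool_pos'],R.from_rotvec(s['tcp_rot']).as_matrix().round(3))
p=ctrl.read_camera('wrist');save(p,'w2.png')
for t in ['tube_arm_a','tube_arm_a_tube_end']:
  print(t,[(np.round(d['xyz'],4).tolist(),round(d['conf'],2)) for d in ctrl.place_of(p,t)][:4])
"
```

```text
time_s: 4.47
tool_pos: [0.3983, -0.1949, 0.1485]
tcp_rot: [3.123, 0.301, 0.007]
force: [0.0, 0.4, -0.2]
width: 0.274
[ 0.39830573 -0.19485549  0.1485312 ] [[ 0.982  0.191  0.005]
 [ 0.191 -0.982 -0.003]
 [ 0.004  0.004 -1.   ]]
tube_arm_a [([0.4756, -0.4092, -0.0017], 0.96)]
tube_arm_a_tube_end [([0.4497, -0.3346, 0.019], 0.95)]
```

View pics/w2.png

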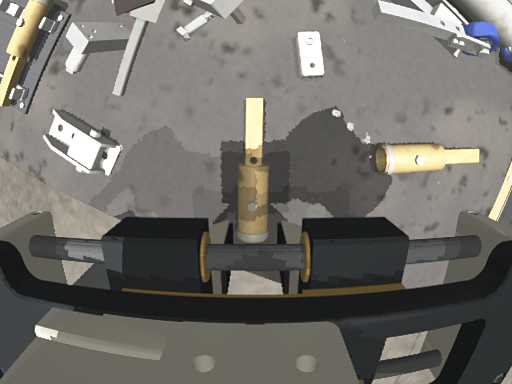

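```bash
cat >> h.py <<'E'
def wback(p,s,uv,z):
    r=np.array([uv[0]-p['cx'],uv[1]-p['cy']]);n=np.hypot(*r);th=n/p['fx'];d=np.array([np.sin(th)*r[0]/n,-np.sin(th)*r[1]/n,-np.cos(th)])
    T=np.eye(4);T[:3,:3]=R.from_rotvec(s['tcp_rot']).as_matrix();T[:3,3]=s['tool_pos'];T=T@p['T_tool_cam']
    d=T[:3,:3]@d;o=T[:3,3];return o+d*(z-o[2])/d[2]
E
python3 -c "
from h import *
s=ctrl.state();p=ctrl.read_camera('wrist')
M=R.from_rotvec(s['tcp_rot']).as_matrix()
for uv,z in [((255,98),.02),((255,165),.035),((253,238),.018),((252,207),.038),((384,158),.018),((479,155),.015)]:
  w=wback(p,s,uv,z);print(uv,w.round(4),(M.T@(w-s['tool_pos'])*1000).round(1))
p=ctrl.read_camera('side');save(p,'d1.png')
for t in ['tube_arm_a','tube_arm_a_tube_end']:
  print(t,[(np.round(d['xyz'],4).tolist(),round(d['conf'],2)) for d in ctrl.place_of(p,t)][:4])
cv2.imwrite('pics/d1c.png',cv2.resize(cv2.cvtColor(p['frame'],4)[130:330,200:440],None,fx=3,fy=3,interpolation=3))
"
```

```text
(255, 98) [ 0.4852 -0.1765  0.02  ] [ 90.7   0.5 125.1]
(255, 165) [ 0.4173 -0.1897  0.035 ] [ 21.5   0.5 110.2]
(253, 238) [ 0.3315 -0.204   0.018 ] [-65.5  -1.8 127.3]
(252, 207) [ 0.3738 -0.195   0.038 ] [-22.2  -2.6 107.3]
(384, 158) [ 0.4531 -0.3329  0.018 ] [ 29.3 147.9 127. ]
(479, 155) [ 0.4927 -0.4798  0.015 ] [ 40.2 299.7 129.7]
tube_arm_a [([0.4121, -0.1936, 0.0017], 0.82), ([0.4762, -0.4103, 0.0013], 0.7)]
tube_arm_a_tube_end [([0.4531, -0.3297, 0.0194], 0.65)]
```

View pics/d1c.png

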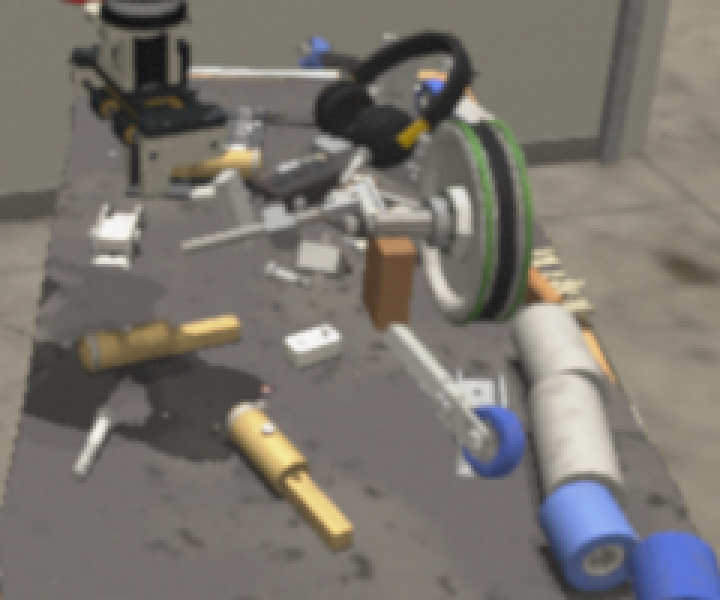

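```bash
python3 -c "
from h import *
print(ctrl.state()['tool_pos'])"; python3 -m jog '[{"hand":80,"x":0,"y":0,"z":-10,"spin":0},{"hand":80,"x":0,"y":0,"z":0,"spin":0},{"hand":80,"x":0,"y":0,"z":10,"spin":0},{"hand":80,"x":0,"y":0,"z":40,"spin":0},{"hand":80,"x":0,"y":0,"z":90,"spin":0},{"hand":80,"x":0,"y":0,"z":130,"spin":0},{"hand":80,"x":0,"y":0,"z":142,"spin":0},{"hand":80,"x":0,"y":0,"z":143,"spin":0},{"hand":80,"x":0,"y":0,"z":143,"spin":0}]'
```

```text
[ 0.3965389  -0.19364327  0.14527898]
time_s: 5.95
tool_pos: [0.3979, -0.1946, 0.0044]
tcp_rot: [3.126, 0.301, 0.003]
force: [0.4, 0.9, -0.8]
width: 0.872
```

```bash
python3 -m jog '[{"hand":10,"x":0,"y":0,"z":0,"spin":0},{"hand":10,"x":0,"y":0,"z":0,"spin":0},{"hand":10,"x":0,"y":0,"z":0,"spin":0},{"hand":10,"x":0,"y":0,"z":0,"spin":0},{"hand":10,"x":0,"y":0,"z":0,"spin":0},{"hand":10,"x":0,"y":0,"z":0,"spin":0},{"hand":10,"x":0,"y":0,"z":0,"spin":0},{"hand":10,"x":0,"y":0,"z":0,"spin":0}]';python3 -m jog '[{"hand":10,"x":0,"y":0,"z":0,"spin":0},{"hand":10,"x":0,"y":0,"z":0,"spin":0}]'
```

```text
time_s: 6.95
tool_pos: [0.397, -0.194, 0.0033]
tcp_rot: [3.127, 0.301, 0.0]
force: [0.4, 0.7, -0.6]
width: 0.119
time_s: 7.2
tool_pos: [0.397, -0.194, 0.0033]
tcp_rot: [-3.127, -0.301, -0.0]
force: [-0.1, 0.7, 0.2]
width: 0.112
```

```bash
python3 -c "
from h import *
p=ctrl.read_camera('wrist');save(p,'w3.png')
p=ctrl.read_camera('side');
cv2.imwrite('pics/d2c.png',cv2.resize(cv2.cvtColor(p['frame'],4)[150:300,160:320],None,fx=4,fy=4,interpolation=3))
"
```

```text
(no output)
```

View pics/w3.png

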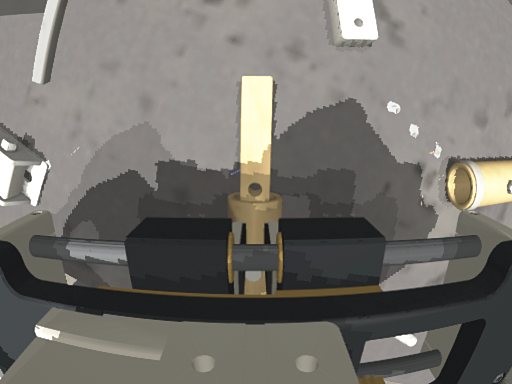

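View pics/d2c.png

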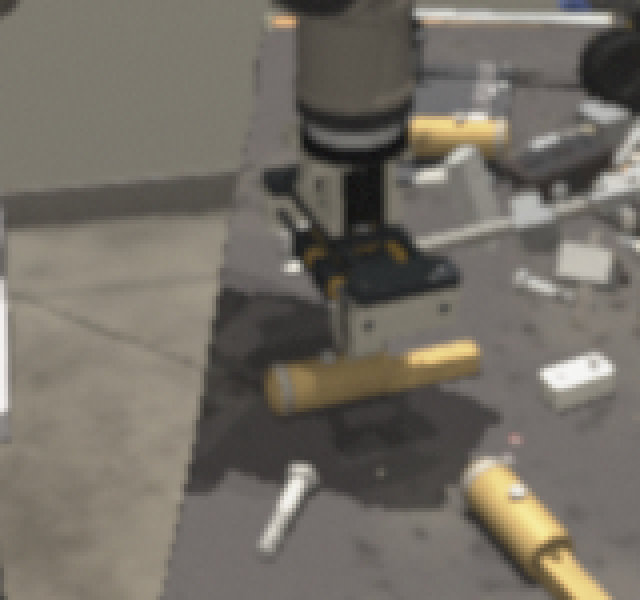

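```bash
python3 -c "
from h import *
p=ctrl.read_camera('side');s=ctrl.state()
M=R.from_rotvec(s['tcp_rot']).as_matrix();t=s['tool_pos'];
X=[[.524,0,.1936],[.478,0,.1936],[.57,0,.1936],[.524,0,.26]]
print(proj(p,X).round(0))
im=cv2.resize(cv2.cvtColor(p['frame'],4)[150:300,160:320],None,fx=5,fy=5,interpolation=3)
for y in (-5,5,-24,24):
  for z in (0,-19,-66):
    q=proj(p,M@np.array([0,y/1000,z/1000])+t)[0];print(y,z,q.round(1));q=(q-[160,150])*5+2
    cv2.circle(im,tuple(int(a) for a in q),3,(0,0,255) if y<0 else (0,255,0),-1)
cv2.imwrite('pics/d3c.png',im)
a=cv2.imread('pics/side0.png')[90:190,220:340];cv2.imwrite('pics/d0e.png',cv2.resize(a,None,fx=5,fy=5,interpolation=3))
"
```

```text
[[277. 157.]
 [262. 158.]
 [291. 156.]
 [277. 137.]]
-5 0 [248.5 246.2]
-5 -19 [248.4 240.7]
-5 -66 [248.2 226.8]
5 0 [249.8 248. ]
5 -19 [249.7 242.5]
5 -66 [249.6 228.5]
-24 0 [246.1 242.8]
-24 -19 [246.  237.3]
-24 -66 [245.8 223.5]
24 0 [252.3 251.6]
24 -19 [252.3 246. ]
24 -66 [252.2 231.9]
```

View pics/d3c.png

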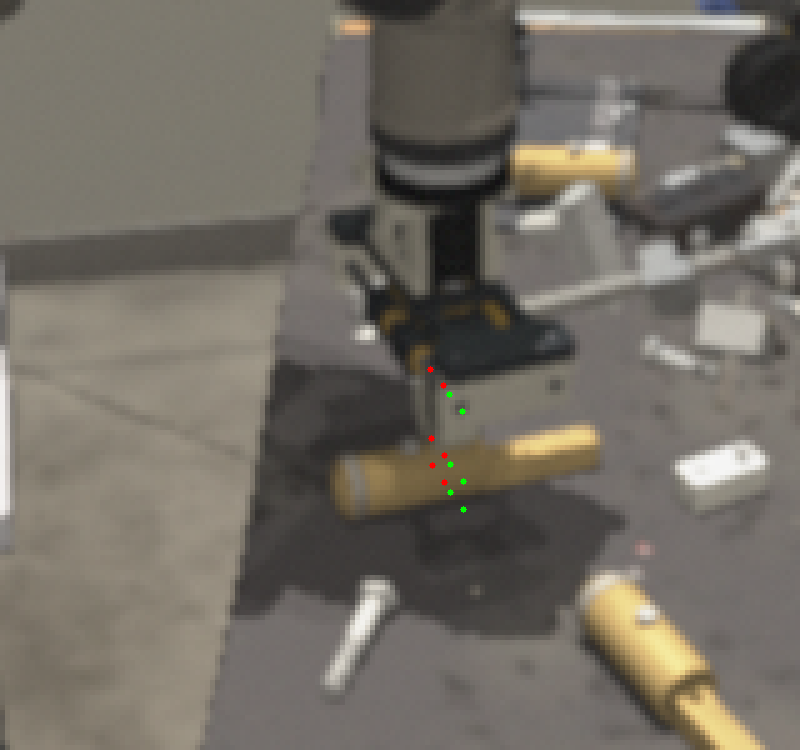

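View pics/d0e.png

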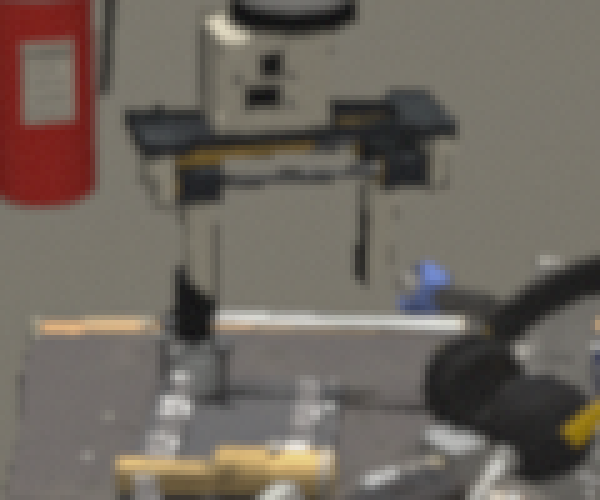

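```bash
python3 -m jog '[{"hand":60,"x":0,"y":0,"z":-50,"spin":0},{"hand":60,"x":0,"y":0,"z":-80,"spin":0},{"hand":60,"x":0,"y":0,"z":-80,"spin":0},{"hand":60,"x":0,"y":0,"z":-80,"spin":0},{"hand":60,"x":0,"y":0,"z":-80,"spin":0}]'; python3 -c "
from h import *
p=ctrl.read_camera('side');s=ctrl.state();print(s['width'])
M=R.from_rotvec(s['tcp_rot']).as_matrix();t=s['tool_pos'];print(t)
im=cv2.resize(cv2.cvtColor(p['frame'],4)[140:280,180:320],None,fx=5,fy=5,interpolation=3)
cv2.imwrite('pics/d4raw.png',im)
for y in (-30,30):
  for z in (0,-19,-66):
    q=proj(p,M@np.array([0,y/1000,z/1000])+t)[0];q=(q-[180,140])*5+2
    cv2.circle(im,tuple(int(a) for a in q),3,(0,0,255) if y<0 else (0,255,0),-1)
cv2.imwrite('pics/d4.png',im)
"
```

```text
time_s: 7.98
tool_pos: [0.3963, -0.1935, 0.0822]
tcp_rot: [-3.126, -0.301, 0.003]
force: [-0.3, 0.1, 0.5]
width: 0.603
0.6348344347210226
[ 0.39640591 -0.19356451  0.08232084]
```

View pics/d4.png

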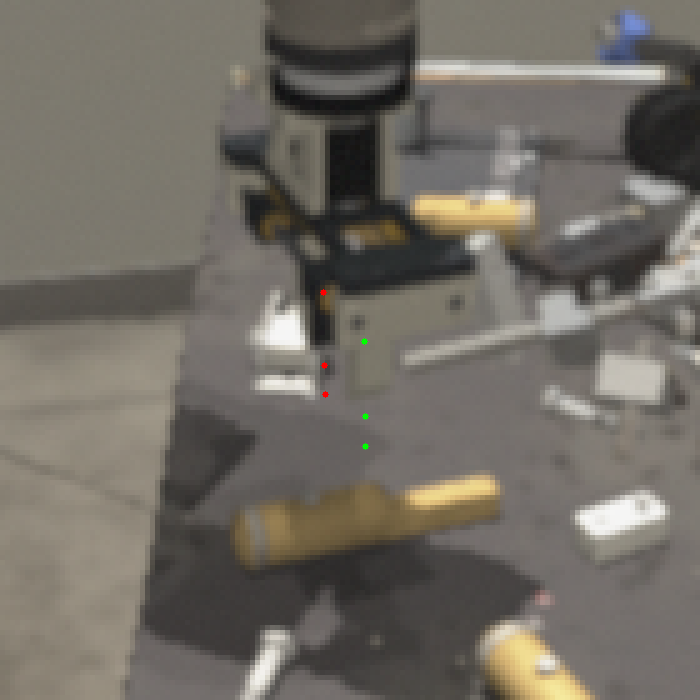

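```bash
python3 -m jog '[{"hand":86,"x":0,"y":0,"z":0,"spin":0},{"hand":86,"x":0,"y":0,"z":20,"spin":0},{"hand":86,"x":0,"y":0,"z":40,"spin":0},{"hand":86,"x":0,"y":0,"z":65,"spin":0},{"hand":86,"x":0,"y":0,"z":85,"spin":0},{"hand":86,"x":0,"y":0,"z":95,"spin":0},{"hand":86,"x":0,"y":0,"z":100,"spin":0}]'; python3 -c "
from h import *
p=ctrl.read_camera('side');s=ctrl.state();print(s['width'])
M=R.from_rotvec(s['tcp_rot']).as_matrix();t=s['tool_pos'];print(t)
im=cv2.resize(cv2.cvtColor(p['frame'],4)[170:280,180:320],None,fx=5,fy=5,interpolation=3)
cv2.imwrite('pics/d5.png',im)
"
```

```text
time_s: 8.9
tool_pos: [0.397, -0.1939, -0.0171]
tcp_rot: [-3.127, -0.301, 0.001]
force: [0.1, -0.2, -0.3]
width: 0.937
0.9409371297341821
[ 0.39690667 -0.19389375 -0.01724186]
```

View pics/d5.png

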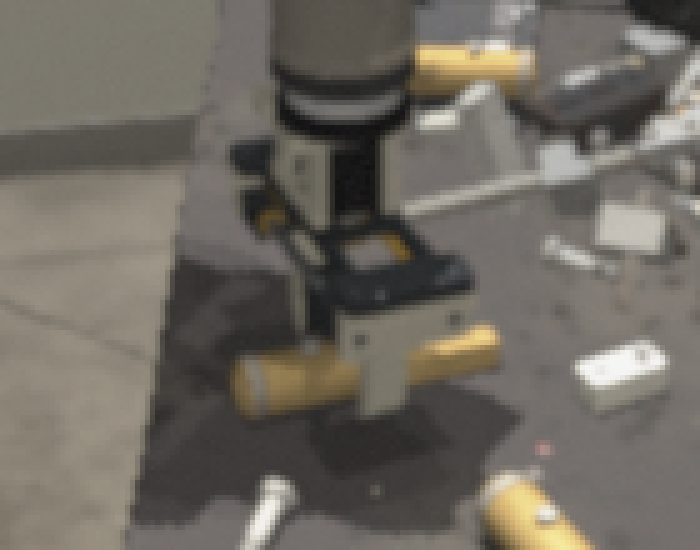

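```bash
python3 -m jog '[{"hand":86,"x":0,"y":0,"z":8,"spin":0},{"hand":86,"x":0,"y":0,"z":14,"spin":0},{"hand":86,"x":0,"y":0,"z":14,"spin":0}]'; python3 -m jog '[{"hand":86,"x":0,"y":0,"z":3,"spin":0},{"hand":86,"x":0,"y":0,"z":3,"spin":0}]'; python3 -c "
from h import *
p=ctrl.read_camera('side');s=ctrl.state();print(s['width'],s['tool_pos'],s['force'])
im=cv2.resize(cv2.cvtColor(p['frame'],4)[170:280,180:320],None,fx=5,fy=5,interpolation=3)
cv2.imwrite('pics/d6.png',im)
"
```

```text
time_s: 9.32
tool_pos: [0.3968, -0.1938, -0.031]
tcp_rot: [-3.127, -0.301, 0.001]
force: [1.1, 0.2, 0.3]
width: 0.937
time_s: 9.57
tool_pos: [0.3973, -0.1941, -0.0322]
tcp_rot: [3.126, 0.301, 0.001]
force: [-3.2, 2.9, 18.6]
width: 0.939
0.9360450476360732 [ 0.39728609 -0.19414002 -0.0322511 ] [-4.46711405  1.96727349 19.16056039]
```

View pics/d6.png

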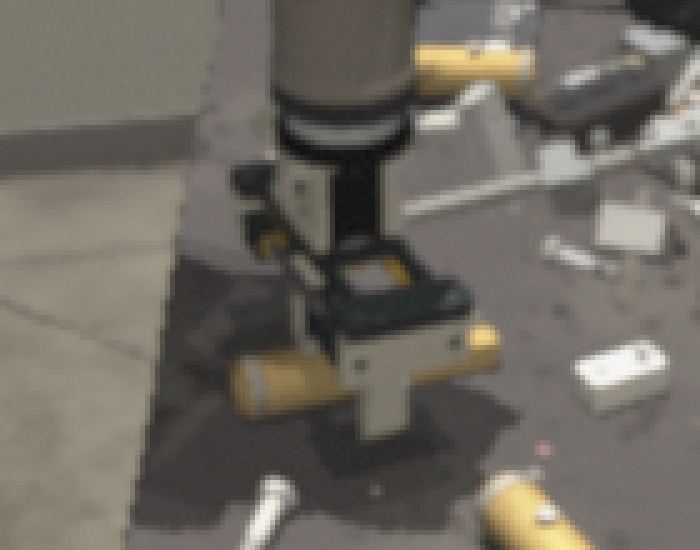

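```bash
python3 -m jog '[{"hand":70,"x":0,"y":0,"z":-4,"spin":0},{"hand":40,"x":0,"y":0,"z":-4,"spin":0},{"hand":20,"x":0,"y":0,"z":-4,"spin":0},{"hand":20,"x":0,"y":0,"z":-4,"spin":0},{"hand":20,"x":0,"y":0,"z":-4,"spin":0},{"hand":20,"x":0,"y":0,"z":-4,"spin":0},{"hand":20,"x":0,"y":0,"z":-4,"spin":0},{"hand":20,"x":0,"y":0,"z":-4,"spin":0},{"hand":20,"x":0,"y":0,"z":-4,"spin":0}]'
```

```text
time_s: 10.75
tool_pos: [0.3969, -0.1939, -0.0297]
tcp_rot: [-3.127, -0.301, 0.0]
force: [-0.2, -0.1, -0.7]
width: 0.366
```

```bash
python3 -m jog '[{"hand":20,"x":0,"y":0,"z":-20,"spin":0},{"hand":20,"x":0,"y":0,"z":-60,"spin":0},{"hand":20,"x":0,"y":0,"z":-120,"spin":0},{"hand":20,"x":0,"y":0,"z":-170,"spin":0},{"hand":20,"x":0,"y":0,"z":-170,"spin":0}]'; python3 -c "
from h import *
p=ctrl.read_camera('wrist');save(p,'w4.png');s=ctrl.state();print(s['width'],s['tool_pos'],s['force'])
"
```

```text
time_s: 11.38
tool_pos: [0.3989, -0.1953, 0.1434]
tcp_rot: [3.122, 0.301, 0.009]
force: [0.1, -0.2, -3.8]
width: 0.367
0.36538535116041504 [ 0.39738281 -0.19425193  0.1410482 ] [ 0.83977536 -0.06082362 -3.92381031]
```

View pics/w4.png

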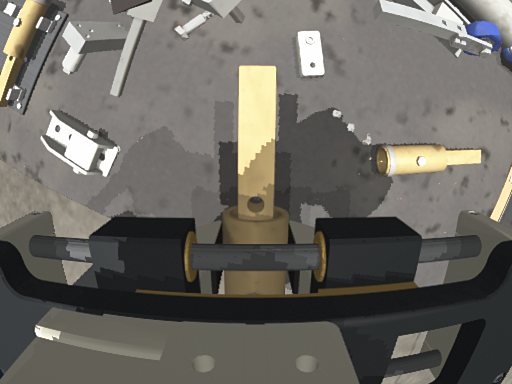

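```bash
python3 -c "
from h import *
s=ctrl.state();p=ctrl.read_camera('wrist')
M=R.from_rotvec(s['tcp_rot']).as_matrix()
for uv,z in [((239,66),.050),((276,66),.050),((239,207),.05),((272,207),.05),((256,208),.062)]:
  w=wback(p,s,uv,s['tool_pos'][2]+z);print(uv,(M.T@(w-s['tool_pos'])*1000).round(1))
for uv,z in [((377,160),.018),((481,157),.010)]:
  print(wback(p,s,uv,z))
p=ctrl.read_camera('scene');save(p,'s1.png')
for t in ['rack','bay_mid','bay_left','tube_arm_ref','knob_grip']:
    print(t,[(np.round(d['xyz'],4).tolist(),round(d['conf'],2)) for d in ctrl.place_of(p,t)][:2])
"
```

```text
(239, 66) [ 92.3  -7.  -49.8]
(276, 66) [ 92.4  10.3 -49.8]
(239, 207) [ 24.3  -7.4 -50. ]
(272, 207) [ 24.3   8.9 -49.9]
(256, 208) [ 27.4   1.  -61.9]
[ 0.45059282 -0.32426145  0.018     ]
[ 0.49292553 -0.48768849  0.01      ]
rack []
bay_mid [([0.5357, 0.2065, 0.0151], 0.68), ([0.5433, 0.3459, 0.09], 0.29)]
bay_left [([0.5618, 0.2691, 0.0153], 0.67), ([0.3233, -0.327, -0.0001], 0.37)]
tube_arm_ref [([0.5195, 0.1436, 0.0143], 0.78), ([0.5413, 0.2093, 0.0043], 0.62)]
knob_grip [([0.543, 0.3446, 0.0901], 0.63)]
```

```bash
python3 -m jog '[{"hand":20,"x":10,"y":-10,"z":-20,"spin":-10},{"hand":20,"x":24,"y":-40,"z":-40,"spin":-20},{"hand":20,"x":40,"y":-80,"z":-40,"spin":-30},{"hand":20,"x":60,"y":-120,"z":-40,"spin":-40},{"hand":20,"x":80,"y":-160,"z":-40,"spin":-50},{"hand":20,"x":100,"y":-200,"z":-40,"spin":-60},{"hand":20,"x":120,"y":-240,"z":-40,"spin":-70},{"hand":20,"x":140,"y":-270,"z":-40,"spin":-80},{"hand":20,"x":160,"y":-300,"z":-40,"spin":-90},{"hand":20,"x":180,"y":-320,"z":-40,"spin":-100},{"hand":20,"x":200,"y":-335,"z":-40,"spin":-110},{"hand":20,"x":212,"y":-345,"z":-40,"spin":-120},{"hand":20,"x":220,"y":-355,"z":-30,"spin":-130},{"hand":20,"x":224,"y":-359.5,"z":-20,"spin":-140},{"hand":20,"x":224,"y":-359.5,"z":-10,"spin":-146},{"hand":20,"x":224,"y":-359.5,"z":-10,"spin":-146},{"hand":20,"x":224,"y":-359.5,"z":-10,"spin":-146}]'; python3 -c "
from h import *
s=ctrl.state();p=ctrl.read_camera('wrist');save(p,'w5.png');print(s['width'],s['tool_pos'],s['q'],R.from_rotvec(s['tcp_rot']).as_matrix().round(3))
for t in ['rack','bay_mid','bay_left','tube_arm_ref','knob_grip','tube_arm_a','hex_bolt','channel']:
    print(t,[(np.round(d['xyz'],4).tolist(),round(d['conf'],2)) for d in ctrl.place_of(p,t)][:2])
"
```

```text
time_s: 13.9
tool_pos: [0.5484, 0.2016, 0.1503]
tcp_rot: [-0.63, -3.078, 0.0]
force: [-0.1, -0.6, -3.0]
width: 0.366
0.36576649630993624 [0.54841789 0.20159297 0.15026107] [ 2.21153416e-01  4.86345535e-01  1.42221071e+00 -4.55556766e-05
  1.23320415e+00 -9.45975912e-01] [[-0.92   0.393 -0.   ]
 [ 0.393  0.92  -0.   ]
 [ 0.    -0.    -1.   ]]
rack []
bay_mid []
bay_left [([0.562, 0.2706, 0.0135], 0.59)]
tube_arm_ref [([0.522, 0.1445, 0.0139], 0.8)]
knob_grip [([0.5416, 0.3439, 0.0983], 0.72)]
tube_arm_a [([0.5361, 0.2065, 0.1792], 0.65)]
hex_bolt []
channel [([0.4094, 0.0313, -0.0016], 0.77)]
```

View pics/w5.png

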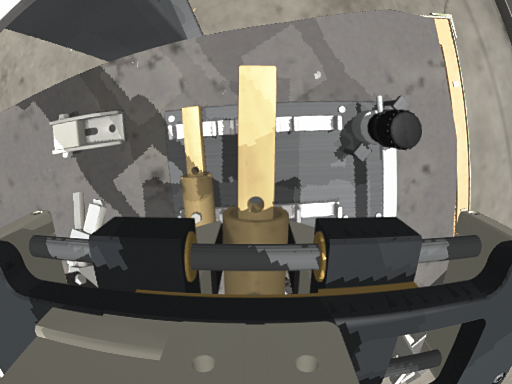

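```bash
python3 -c "
import cv2
a=cv2.imread('pics/w5.png')[90:230,150:410];cv2.imwrite('pics/w5c.png',cv2.resize(a,None,fx=3,fy=3,interpolation=3))"
```

```text
(no output)
```

View pics/w5c.png

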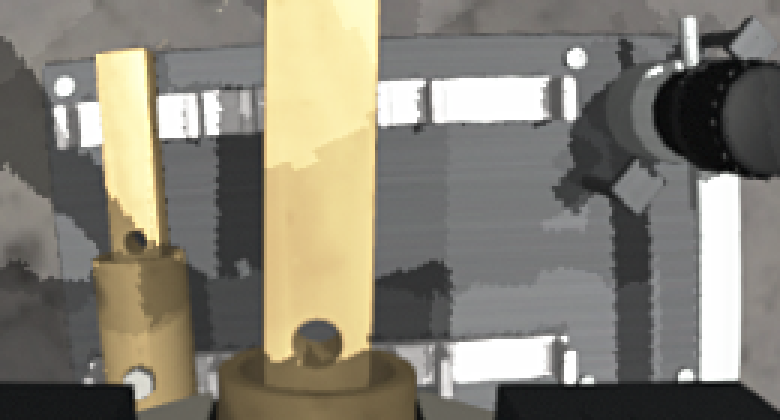

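```bash
cat >> h.py <<'E'
def wproj(p,s,X):
    T=np.eye(4);T[:3,:3]=R.from_rotvec(s['tcp_rot']).as_matrix();T[:3,3]=s['tool_pos'];T=np.linalg.inv(T@p['T_tool_cam'])
    X=np.atleast_2d(X);c=X@T[:3,:3].T+T[:3,3];a,b=c[:,0],-c[:,1];n=np.hypot(a,b);th=np.arctan2(n,-c[:,2])
    return np.c_[p['cx']+p['fx']*th*a/n,p['cy']+p['fx']*th*b/n]
def rackT(x0,y0,yaw):
    c,s=np.cos(np.radians(yaw)),np.sin(np.radians(yaw))
    return lambda P:(np.array([[c,-s,0],[s,c,0],[0,0,1]])@(np.atleast_2d(P).T/1000.)).T+[x0,y0,0]
E
cat > fit.py <<'E'
from h import *
from scipy.optimize import least_squares
def overlay(p,s,pose,name,crop,k=3,arms=()):
    f=rackT(*pose);im=cv2.cvtColor(p['frame'],4);x0,y0,x1,y1=crop
    im=cv2.resize(im[y0:y1,x0:x1],None,fx=k,fy=k,interpolation=3)
    segs=[((-75,-104,6),(-75,158,6)),((75,-104,6),(75,158,6)),((-75,-104,6),(75,-104,6)),((-75,158,6),(75,158,6))]
    for b in(-50,50):
        for e in(-8,8): segs.append(((b+e,-95,14),(b+e,90,14)))
        for yc in(-66,0,66):
            for h in(-21,21): segs.append(((b-8,yc+h,34),(b+8,yc+h,34)))
    for y,xs in [(-66,0)]+list(arms):
        for w in(-9,9): segs.append(((xs-79,y+w,34),(xs-6,y+w,34)))
        segs.append(((xs-79,y-9,34),(xs-79,y+9,34)))
    for a,b in segs:
        L=np.array([np.array(a)+(np.array(b)-a)*t for t in np.linspace(0,1,12)],float)
        q=wproj(p,s,f(L)) if 'T_tool_cam' in p else proj(p,f(L))
        q=((q-[x0,y0])*k+k/2).astype(int)
        cv2.polylines(im,[q.reshape(-1,1,2)],False,(0,0,255),1)
    cv2.imwrite('pics/'+name,im)
E
python3 -c "
from fit import *
s=ctrl.state();p=ctrl.read_camera('wrist')
for u,v,z in [(45,62,6),(65,87,6),(575,58,6),(123,52,34),(140,262,48)]:
  print((u,v),wback(p,s,(150+u/3,90+v/3),z/1000).round(4))
overlay(p,s,(.5366,.2066,-23),'o1.png',(150,90,410,230))
"
```

```text
(45, 62) [0.4346 0.1384 0.006 ]
(65, 87) [0.4469 0.1417 0.006 ]
(575, 58) [0.5123 0.325  0.006 ]
(123, 52) [0.4482 0.1727 0.034 ]
(140, 262) [0.5166 0.1512 0.048 ]
```

View pics/o1.png

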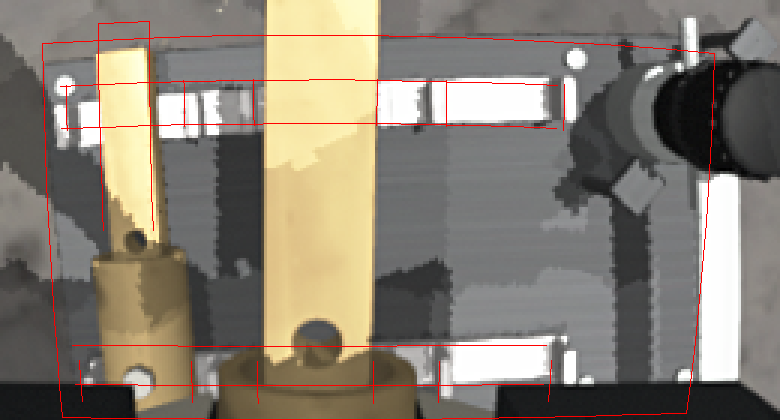

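```bash
cat >> fit.py <<'E'
def fitpose(p,s,obs,crop,k,x0=(.5366,.2066,-21)):
    # obs: list (rack pt with nan for free coordinate, u,v in crop)
    def res(a):
        r=[];yaw=np.radians(a[2]);c,sn=np.cos(yaw),np.sin(yaw)
        for P,u,v in obs:
            w=wback(p,s,(crop[0]+(u-k/2)/k,crop[1]+(v-k/2)/k),P[2]/1000);d=w[:2]-a[:2]
            loc=np.array([c*d[0]+sn*d[1],-sn*d[0]+c*d[1]])*1000
            for i in(0,1):
                if P[i] is not None: r.append(loc[i]-P[i])
        return r
    o=least_squares(res,x0,loss='soft_l1',x_scale=(.01,.01,1));print(o.x.round(4),np.round(res(o.x),1));return o.x
E
python3 -c "
from fit import *
s=ctrl.state();p=ctrl.read_camera('wrist');N=None
C=(150,90,410,230)
obs=[((-75,-104,6),45,62),((-75,N,6),400,40),((-75,N,6),560,36),((N,-104,6),70,375),((-79,-66,34),123,52),((-58,N,14),190,92),((-42,N,14),190,138),((-58,N,14),490,78),((-42,N,14),490,122),((42,N,14),500,341),((42,N,14),415,347)]
x=fitpose(p,s,obs,C,3)
overlay(p,s,x,'o2.png',C)
"
```

```text
[  0.5398   0.2088 -20.1359] [-0.2  1.1  1.   0.2 -1.2  4.8  0.  -0.6  0.3 -0.8 -0.5 -0.6  0. ]
```

View pics/o2.png

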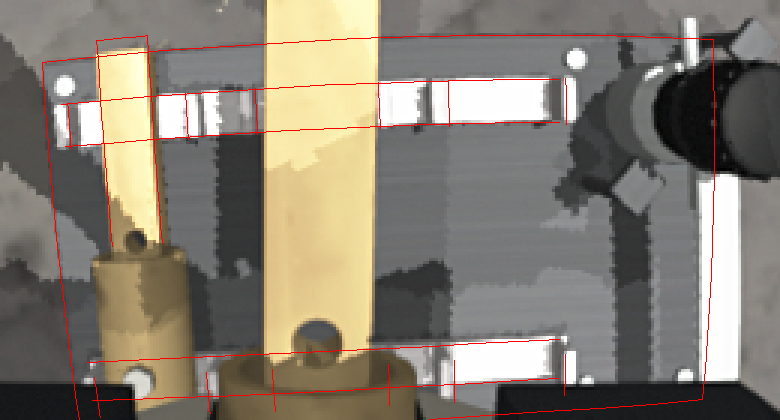

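```bash
python3 -m jog '[{"hand":20,"x":-5.6,"y":3.5,"z":50,"spin":-3.3},{"hand":20,"x":-5.6,"y":3.5,"z":90,"spin":-3.3},{"hand":20,"x":-5.6,"y":3.5,"z":115,"spin":-3.3},{"hand":20,"x":-5.6,"y":3.5,"z":128,"spin":-3.3},{"hand":20,"x":-5.6,"y":3.5,"z":128,"spin":-3.3},{"hand":20,"x":-5.6,"y":3.5,"z":128,"spin":-3.3}]'; python3 -c "
from fit import *
s=ctrl.state();p=ctrl.read_camera('wrist');save(p,'w6.png');print(s['tool_pos'])
overlay(p,s,(.5398,.2088,-20.1),'o3.png',(120,60,400,240),2.8)
"
```

```text
time_s: 15.2
tool_pos: [0.5558, 0.2029, 0.0236]
tcp_rot: [0.537, 3.093, 0.001]
force: [0.3, 0.3, -3.9]
width: 0.367
[0.55583812 0.20293779 0.02362698]
```

View pics/o3.png

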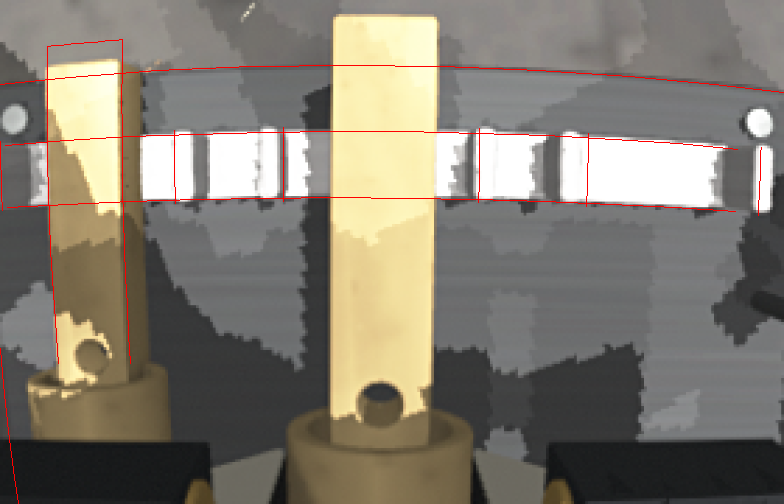

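```bash
python3 -m jog '[{"hand":20,"x":0,"y":-0.7,"z":10,"spin":0},{"hand":20,"x":0,"y":-0.7,"z":20,"spin":0},{"hand":20,"x":0,"y":-0.7,"z":30,"spin":0},{"hand":20,"x":0,"y":-0.7,"z":34,"spin":0},{"hand":20,"x":0,"y":-0.7,"z":36,"spin":0},{"hand":20,"x":0,"y":-0.7,"z":36,"spin":0}]'
```

```text
time_s: 16.0
tool_pos: [0.5547, 0.2021, -0.0137]
tcp_rot: [0.537, 3.095, 0.0]
force: [-0.2, 0.8, -4.0]
width: 0.37
```

```bash
python3 -m jog '[{"hand":20,"x":0,"y":0,"z":2,"spin":0},{"hand":20,"x":0,"y":0,"z":2,"spin":0}]';  python3 -m jog '[{"hand":20,"x":0,"y":0,"z":1.5,"spin":0},{"hand":20,"x":0,"y":0,"z":1.5,"spin":0}]'
```

```text
time_s: 16.25
tool_pos: [0.5546, 0.202, -0.0156]
tcp_rot: [0.537, 3.095, 0.0]
force: [-0.1, -0.2, -2.8]
width: 0.366
time_s: 16.5
tool_pos: [0.5548, 0.2021, -0.016]
tcp_rot: [0.537, 3.095, 0.0]
force: [-2.7, -1.4, 5.2]
width: 0.367
```

```bash
python3 -m jog '[{"hand":50,"x":0,"y":0,"z":-1,"spin":0},{"hand":50,"x":0,"y":0,"z":-1,"spin":0},{"hand":50,"x":0,"y":0,"z":-1,"spin":0},{"hand":50,"x":0,"y":0,"z":-20,"spin":0},{"hand":50,"x":0,"y":0,"z":-60,"spin":0},{"hand":50,"x":0,"y":0,"z":-120,"spin":0},{"hand":50,"x":0,"y":0,"z":-166,"spin":0},{"hand":50,"x":0,"y":0,"z":-166,"spin":0}]';python3 -c "
from fit import *
s=ctrl.state();p=ctrl.read_camera('wrist');save(p,'w7.png');print(s['tool_pos'],R.from_rotvec(s['tcp_rot']).as_matrix().round(3))
overlay(p,s,(.5398,.2088,-20.1),'o4.png',(150,80,410,240),3,[(0,4)])
"
```

```text
time_s: 17.5
tool_pos: [0.557, 0.2026, 0.1531]
tcp_rot: [0.536, 3.087, 0.005]
force: [0.0, 0.8, -0.9]
width: 0.545
[0.55701165 0.2026186  0.15314757] [[-0.941  0.337  0.009]
 [ 0.337  0.941  0.002]
 [-0.007  0.005 -1.   ]]
```

View pics/o4.png

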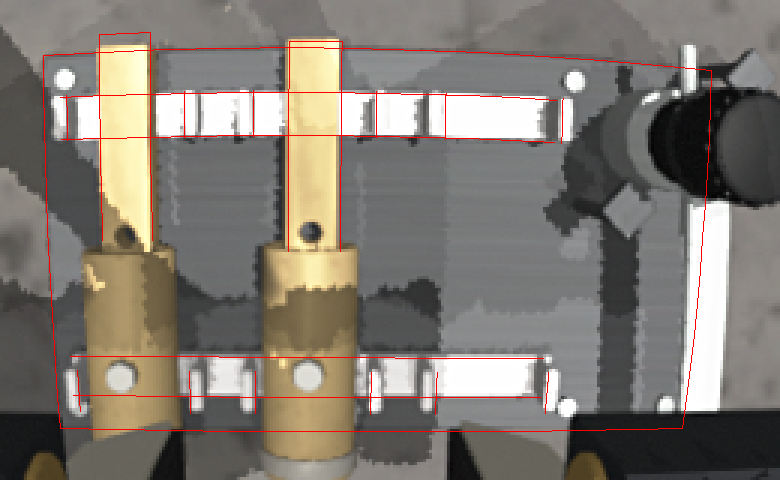

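```bash
python3 -m jog '[{"hand":86,"x":-10,"y":-48,"z":-20,"spin":5},{"hand":86,"x":-22,"y":-105,"z":-20,"spin":10},{"hand":86,"x":-34,"y":-163,"z":-20,"spin":15},{"hand":86,"x":-46,"y":-220,"z":-20,"spin":20},{"hand":86,"x":-58,"y":-278,"z":-20,"spin":26},{"hand":86,"x":-70,"y":-335,"z":-20,"spin":32},{"hand":86,"x":-82,"y":-393,"z":-20,"spin":38},{"hand":86,"x":-94,"y":-450,"z":-20,"spin":44},{"hand":86,"x":-106,"y":-506,"z":-10,"spin":50},{"hand":86,"x":-116,"y":-555,"z":10,"spin":54.5},{"hand":86,"x":-123,"y":-586,"z":40,"spin":54.5},{"hand":86,"x":-123,"y":-586,"z":70,"spin":54.5},{"hand":86,"x":-123,"y":-586,"z":90,"spin":54.5},{"hand":86,"x":-123,"y":-586,"z":90,"spin":54.5},{"hand":86,"x":-123,"y":-586,"z":90,"spin":54.5}]';python3 -c "
from fit import *
s=ctrl.state();p=ctrl.read_camera('wrist');save(p,'w8.png');print(s['tool_pos'],s['width'],R.from_rotvec(s['tcp_rot']).as_matrix().round(3),s['q'].round(2))
for t in ['tube_arm_a','tube_arm_a_tube_end']:
  print(t,[(np.round(d['xyz'],4).tolist(),round(d['conf'],2)) for d in ctrl.place_of(p,t)][:4])
"
```

```text
time_s: 19.42
tool_pos: [0.4729, -0.3911, 0.0588]
tcp_rot: [-1.895, -2.506, -0.0]
force: [0.5, -0.1, 0.7]
width: 0.939
[ 0.47291877 -0.39106863  0.05876685] 0.9390341472415241 [[-0.272  0.962 -0.   ]
 [ 0.962  0.272  0.   ]
 [ 0.    -0.    -1.   ]] [-0.82  0.63  1.44  0.    1.07 -1.09]
tube_arm_a [([0.4766, -0.4081, -0.0009], 0.95)]
tube_arm_a_tube_end [([0.4496, -0.3328, 0.0218], 0.77)]
```

View pics/w8.png

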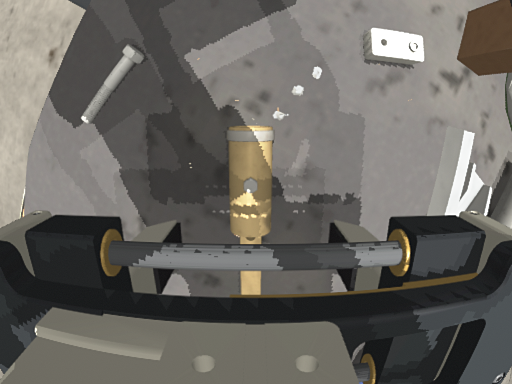

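```bash
python3 -c "
from fit import *
s=ctrl.state();p=ctrl.read_camera('wrist')
M=R.from_rotvec(s['tcp_rot']).as_matrix()
for uv,z in [((250,128),.032),((250,235),.03),((228,150),.018),((273,150),.018),((231,225),.018),((270,225),.018)]:
  w=wback(p,s,uv,z);print(uv,(M.T@(w-s['tool_pos'])*1000).round(1))
"
```

```text
(250, 128) [60.3 -3.1 27.7]
(250, 235) [-23.2  -3.5  29.8]
(228, 150) [ 42.9 -20.6  41.7]
(273, 150) [42.8 14.6 41.7]
(231, 225) [-19.2 -19.4  41.8]
(270, 225) [-19.1  13.   41.8]
```

```bash
python3 -m jog '[{"hand":86,"x":0,"y":-3,"z":30,"spin":0},{"hand":86,"x":0,"y":-3,"z":60,"spin":0},{"hand":86,"x":0,"y":-3,"z":80,"spin":0},{"hand":86,"x":0,"y":-3,"z":87,"spin":0},{"hand":86,"x":0,"y":-3,"z":87.5,"spin":0},{"hand":86,"x":0,"y":-3,"z":87.5,"spin":0}]';python3 -m jog '[{"hand":60,"x":0,"y":0,"z":0,"spin":0},{"hand":30,"x":0,"y":0,"z":0,"spin":0},{"hand":20,"x":0,"y":0,"z":0,"spin":0},{"hand":20,"x":0,"y":0,"z":0,"spin":0},{"hand":20,"x":0,"y":0,"z":0,"spin":0},{"hand":20,"x":0,"y":0,"z":0,"spin":0},{"hand":20,"x":0,"y":0,"z":0,"spin":0},{"hand":20,"x":0,"y":0,"z":0,"spin":0},{"hand":20,"x":0,"y":0,"z":0,"spin":0}]'
```

```text
time_s: 20.38
tool_pos: [0.4706, -0.3925, -0.0276]
tcp_rot: [1.894, 2.504, -0.0]
force: [-0.0, -0.3, 0.4]
width: 0.941
time_s: 21.5
tool_pos: [0.4699, -0.392, -0.0287]
tcp_rot: [-1.895, -2.506, 0.0]
force: [-0.7, 0.2, 0.5]
width: 0.368
```

```bash
python3 -m jog '[{"hand":20,"x":0,"y":0,"z":-20,"spin":0},{"hand":20,"x":0,"y":0,"z":-70,"spin":0},{"hand":20,"x":0,"y":0,"z":-130,"spin":0},{"hand":20,"x":0,"y":0,"z":-180,"spin":0},{"hand":20,"x":0,"y":0,"z":-210,"spin":0},{"hand":20,"x":0,"y":0,"z":-210,"spin":0}]';python3 -c "
from fit import *
s=ctrl.state();p=ctrl.read_camera('wrist');save(p,'w9.png');print(s['tool_pos'],s['width'])
a=ctrl.read_camera('side');b=ctrl.read_camera('scene');save(b,'s2.png')
def ray(p,uv):
  return p['cam_to_world'][:3,3],back(p,uv,0)-p['cam_to_world'][:3,3]
for u,v in [((345,110),(237,180)),((400,140),(292,138)),((430,38),(232,72)),((460,60),(290,90))]:
  o1,d1=ray(a,(200+u[0]/3,130+u[1]/3));o2,d2=ray(b,(80+v[0]/2.8,120+v[1]/2.8))
  t=np.linalg.lstsq(np.c_[d1,-d2],o2-o1,rcond=None)[0];P1=o1+d1*t[0];P2=o2+d2*t[1];print(P1.round(3),P2.round(3))
"
```

```text
time_s: 22.25
tool_pos: [0.4707, -0.3925, 0.1829]
tcp_rot: [1.893, 2.503, -0.001]
force: [-0.4, -0.5, -5.7]
width: 0.368
[ 0.47066605 -0.39252897  0.18285472] 0.3677388304312752
[0.724 0.194 0.057] [0.723 0.194 0.056]
[0.758 0.094 0.059] [0.752 0.093 0.053]
[0.803 0.137 0.167] [0.801 0.137 0.165]
[0.814 0.073 0.163] [0.771 0.074 0.119]
```

View pics/w9.png

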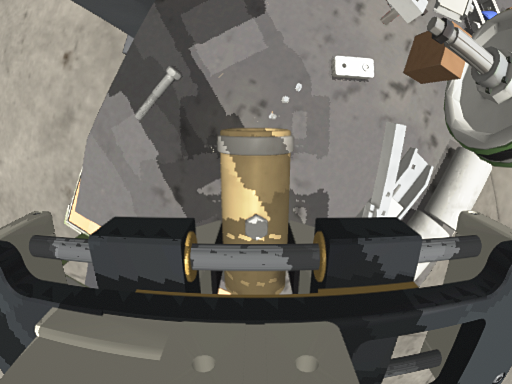

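View pics/s2.png

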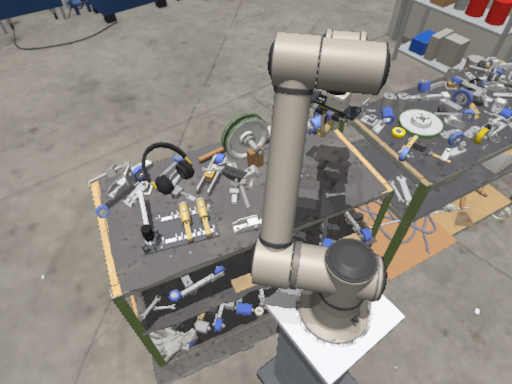

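```bash
python3 -m jog '[{"hand":20,"x":25,"y":12,"z":0,"spin":5},{"hand":20,"x":75,"y":36,"z":0,"spin":15},{"hand":20,"x":125,"y":60,"z":0,"spin":25},{"hand":20,"x":175,"y":84,"z":0,"spin":35},{"hand":20,"x":225,"y":108,"z":0,"spin":45},{"hand":20,"x":275,"y":132,"z":0,"spin":55},{"hand":20,"x":325,"y":156,"z":0,"spin":65},{"hand":20,"x":375,"y":180,"z":0,"spin":75},{"hand":20,"x":425,"y":204,"z":0,"spin":85},{"hand":20,"x":475,"y":228,"z":0,"spin":95},{"hand":20,"x":525,"y":252,"z":0,"spin":105},{"hand":20,"x":565,"y":271,"z":0,"spin":115},{"hand":20,"x":590,"y":283,"z":0,"spin":122},{"hand":20,"x":599,"y":288,"z":0,"spin":125.9},{"hand":20,"x":599,"y":288,"z":20,"spin":125.9},{"hand":20,"x":599,"y":288,"z":30,"spin":125.9},{"hand":20,"x":599,"y":288,"z":30,"spin":125.9}]';python3 -c "
from fit import *
s=ctrl.state();p=ctrl.read_camera('wrist');save(p,'w10.png');print(s['tool_pos'],s['width'],R.from_rotvec(s['tcp_rot']).as_matrix().round(3),s['q'].round(2))
overlay(p,s,(.5398,.2088,-20.1),'o5.png',(100,60,400,280),2.6,[(0,4)])
"
```

```text
time_s: 24.52
tool_pos: [0.5829, 0.2623, 0.149]
tcp_rot: [3.091, -0.548, -0.006]
force: [0.5, 0.7, -5.6]
width: 0.37
[0.58289791 0.26228042 0.14902969] 0.36992152272270934 [[ 0.939 -0.344 -0.004]
 [-0.344 -0.939 -0.001]
 [-0.003  0.003 -1.   ]] [ 0.3   0.59  1.24 -0.    1.31  2.22]
```

View pics/w10.png

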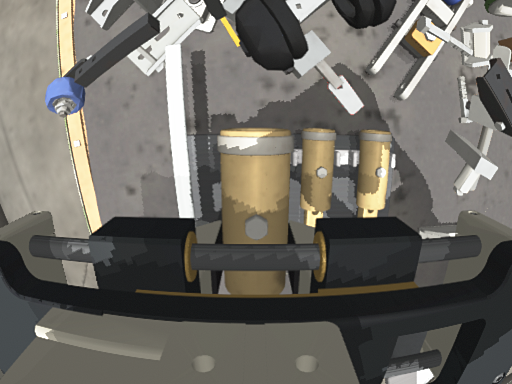

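View pics/o5.png

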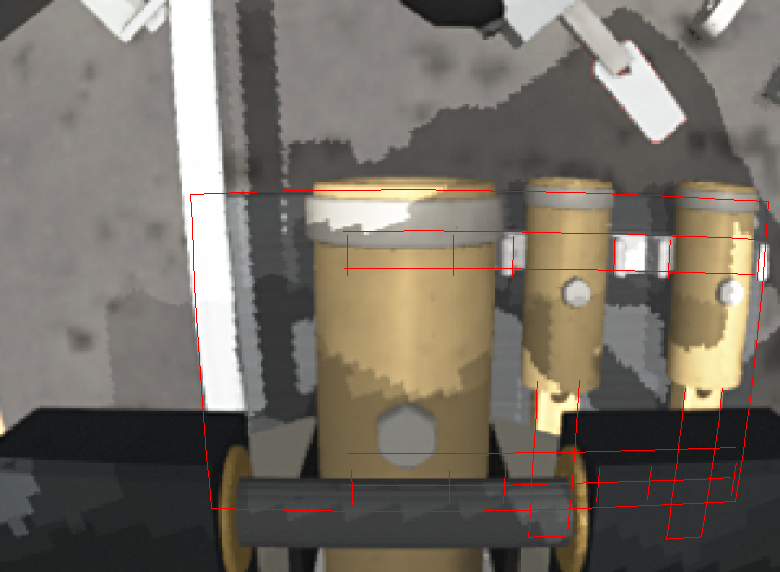

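```bash
python3 -c "
from fit import *
s=ctrl.state();p=ctrl.read_camera('wrist')
M=R.from_rotvec(s['tcp_rot']).as_matrix()
g=lambda u,v:(100+u/2.6,60+v/2.6)
for uv,z in [((305,215),.0467),((502,215),.0467),((316,350),.0467),((490,350),.0467),((318,450),.0467),((488,450),.0467),((405,200),.0637),((405,180),.0637)]:
  w=wback(p,s,g(*uv),s['tool_pos'][2]+z);print(uv,(M.T@(w-s['tool_pos'])*1000).round(1))
f=rackT(.5398,.2088,-20.1)
# other tubes' end tops, in rack frame
for uv,z in [((568,197),48),((716,200),48),((568,180),48),((716,183),48)]:
  w=wback(p,s,g(*uv),z/1000);d=(w-[.5398,.2088,0])*1000;c,sn=np.cos(np.radians(20.1)),np.sin(np.radians(20.1));print(c*d[0]-sn*d[1],sn*d[0]+c*d[1])
d=(s['tool_pos']-[.5398,.2088,0])*1000;print(c*d[0]-sn*d[1],sn*d[0]+c*d[1])
"
```

```text
(305, 215) [ 55.8 -17.9 -46.8]
(502, 215) [ 55.8  18.7 -46.8]
(316, 350) [ 29.9 -16.4 -46.8]
(490, 350) [ 29.9  17.  -46.7]
(318, 450) [  9.3 -16.7 -46.7]
(488, 450) [  9.3  17.3 -46.7]
(405, 200) [ 59.4   0.6 -63.8]
(405, 180) [ 62.7   0.6 -63.8]
75.20411654853862 2.0935505854309717
76.47406934686325 -59.42137969365223
81.74136806266938 2.2446345969906325
83.27891571579727 -59.10768817939301
22.707924111198942 65.49880189941435
```

```bash
python3 -m jog '[{"hand":20,"x":-2,"y":-0.4,"z":40,"spin":0},{"hand":20,"x":-2,"y":-0.4,"z":80,"spin":0},{"hand":20,"x":-2,"y":-0.4,"z":110,"spin":0},{"hand":20,"x":-2,"y":-0.4,"z":125,"spin":0},{"hand":20,"x":-2,"y":-0.4,"z":125,"spin":0},{"hand":20,"x":-2,"y":-0.4,"z":125,"spin":0}]';python3 -c "
from fit import *
s=ctrl.state();p=ctrl.read_camera('wrist');save(p,'w11.png');print(s['tool_pos'],s['width'])
overlay(p,s,(.5398,.2088,-20.1),'o6.png',(60,20,400,260),2.3,[(0,4)])
p=ctrl.read_camera('scene');cv2.imwrite('pics/s3.png',cv2.resize(cv2.cvtColor(p['frame'],4)[130:280,80:280],None,fx=4,fy=4,interpolation=3))
"
```

```text
time_s: 25.38
tool_pos: [0.5835, 0.2643, 0.0281]
tcp_rot: [-3.092, 0.548, -0.005]
force: [-0.3, 0.4, -4.8]
width: 0.37
[0.58353929 0.2642716  0.02811192] 0.3700829209939355
```

View pics/o6.png

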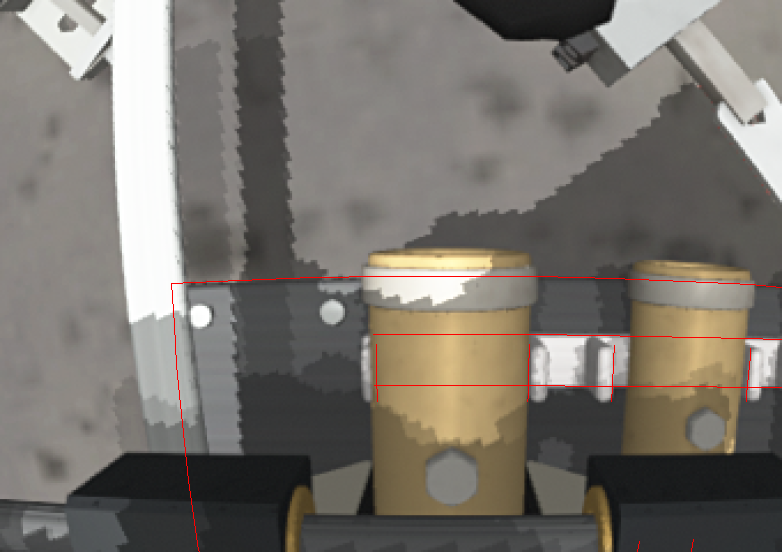

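View pics/s3.png

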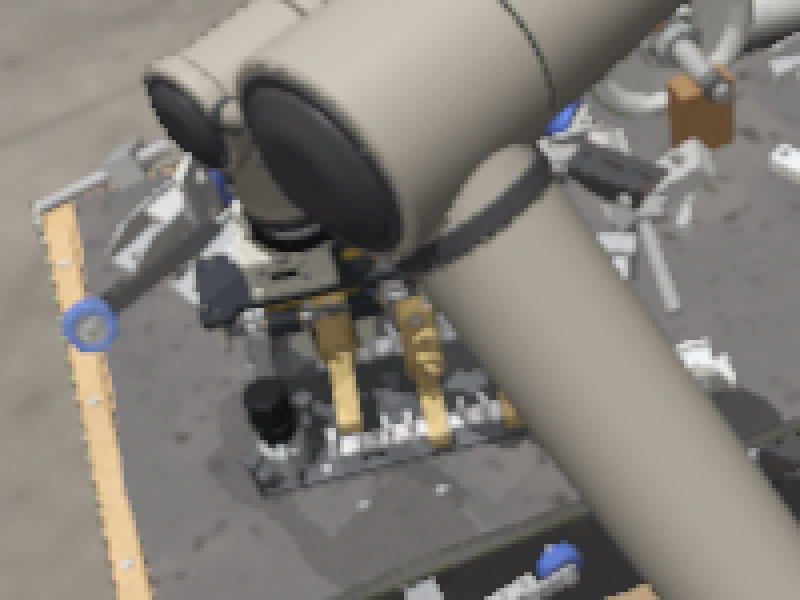

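```bash
python3 -m jog '[{"hand":20,"x":0,"y":0.4,"z":12,"spin":0},{"hand":20,"x":0,"y":0.4,"z":24,"spin":0},{"hand":20,"x":0,"y":0.4,"z":33,"spin":0},{"hand":20,"x":0,"y":0.4,"z":38,"spin":0},{"hand":20,"x":0,"y":0.4,"z":39,"spin":0},{"hand":20,"x":0,"y":0.4,"z":39,"spin":0}]'; python3 -m jog '[{"hand":20,"x":0,"y":0,"z":1.5,"spin":0},{"hand":20,"x":0,"y":0,"z":1.5,"spin":0}]'
```

```text
time_s: 26.22
tool_pos: [0.5824, 0.2636, -0.0125]
tcp_rot: [-3.093, 0.548, -0.001]
force: [0.3, -1.0, -6.4]
width: 0.367
time_s: 26.48
tool_pos: [0.5822, 0.2635, -0.014]
tcp_rot: [-3.093, 0.548, -0.0]
force: [0.1, -0.2, -4.9]
width: 0.366
```

```bash
python3 -m jog '[{"hand":20,"x":0,"y":0,"z":1.2,"spin":0},{"hand":20,"x":0,"y":0,"z":1.2,"spin":0}]'
```

```text
time_s: 26.72
tool_pos: [0.5823, 0.2636, -0.0149]
tcp_rot: [-3.093, 0.548, -0.001]
force: [-1.9, 1.1, -1.5]
width: 0.37
```

```bash
python3 -m jog '[{"hand":50,"x":0,"y":0,"z":0,"spin":0},{"hand":50,"x":0,"y":0,"z":0,"spin":0},{"hand":50,"x":0,"y":0,"z":0,"spin":0},{"hand":50,"x":0,"y":0,"z":-20,"spin":0},{"hand":50,"x":0,"y":0,"z":-60,"spin":0},{"hand":50,"x":0,"y":0,"z":-120,"spin":0},{"hand":50,"x":0,"y":0,"z":-180,"spin":0},{"hand":50,"x":0,"y":0,"z":-200,"spin":0},{"hand":50,"x":0,"y":0,"z":-200,"spin":0}]';python3 -c "
from fit import *
s=ctrl.state();p=ctrl.read_camera('wrist');save(p,'w12.png');print(s['tool_pos'],s['width'],R.from_rotvec(s['tcp_rot']).as_matrix().round(3))
overlay(p,s,(.5398,.2088,-20.1),'o7.png',(150,80,410,260),3,[(0,4),(66,2)])
"
```

```text
time_s: 27.85
tool_pos: [0.5831, 0.2638, 0.1867]
tcp_rot: [-3.091, 0.548, -0.006]
force: [-0.1, 0.3, -1.1]
width: 0.548
[0.5830794  0.26383104 0.18673562] 0.5477970639584083 [[ 0.939 -0.344  0.004]
 [-0.344 -0.939  0.001]
 [ 0.004 -0.003 -1.   ]]
```

View pics/o7.png

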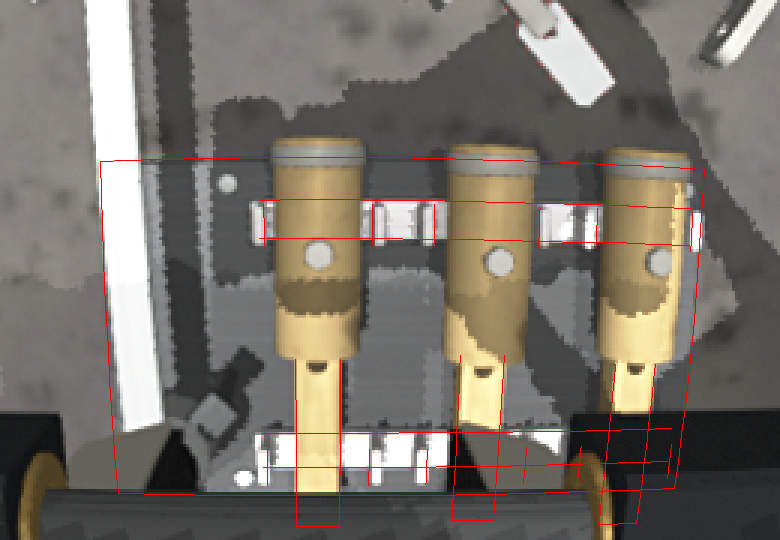

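```bash
python3 -m jog '[{"hand":80,"x":-8,"y":-8,"z":0,"spin":-10},{"hand":80,"x":-16,"y":-16,"z":0,"spin":-20},{"hand":80,"x":-24,"y":-24,"z":0,"spin":-30},{"hand":80,"x":-32,"y":-32,"z":0,"spin":-40},{"hand":80,"x":-40,"y":-40,"z":0,"spin":-50},{"hand":80,"x":-48,"y":-48,"z":0,"spin":-60},{"hand":80,"x":-56,"y":-55,"z":0,"spin":-70},{"hand":80,"x":-64,"y":-62,"z":0,"spin":-80},{"hand":80,"x":-66,"y":-63.6,"z":20,"spin":-90},{"hand":80,"x":-66,"y":-63.6,"z":60,"spin":-90},{"hand":80,"x":-66,"y":-63.6,"z":80,"spin":-90},{"hand":80,"x":-66,"y":-63.6,"z":80,"spin":-90}]';python3 -c "
from fit import *
s=ctrl.state();p=ctrl.read_camera('wrist');save(p,'w13.png');print(s['tool_pos'],s['width'],s['q'].round(2))
p=ctrl.read_camera('side');cv2.imwrite('pics/d7.png',cv2.resize(cv2.cvtColor(p['frame'],4)[80:230,200:360],None,fx=5,fy=4,interpolation=3))
p=ctrl.read_camera('scene');cv2.imwrite('pics/s4.png',cv2.resize(cv2.cvtColor(p['frame'],4)[130:280,80:280],None,fx=4,fy=4,interpolation=3))
"
```

```text
time_s: 29.4
tool_pos: [0.5399, 0.3449, 0.1007]
tcp_rot: [-2.574, -1.799, 0.012]
force: [-0.3, 0.7, 0.2]
width: 0.871
[0.53987087 0.34488756 0.10072202] 0.8711286517628186 [ 0.45  0.64  1.3  -0.    1.21  0.8 ]
```

View pics/w13.png

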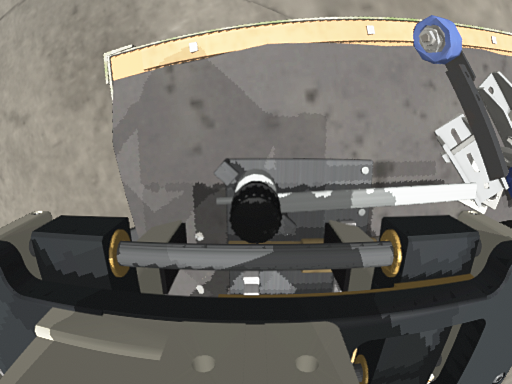

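View pics/d7.png

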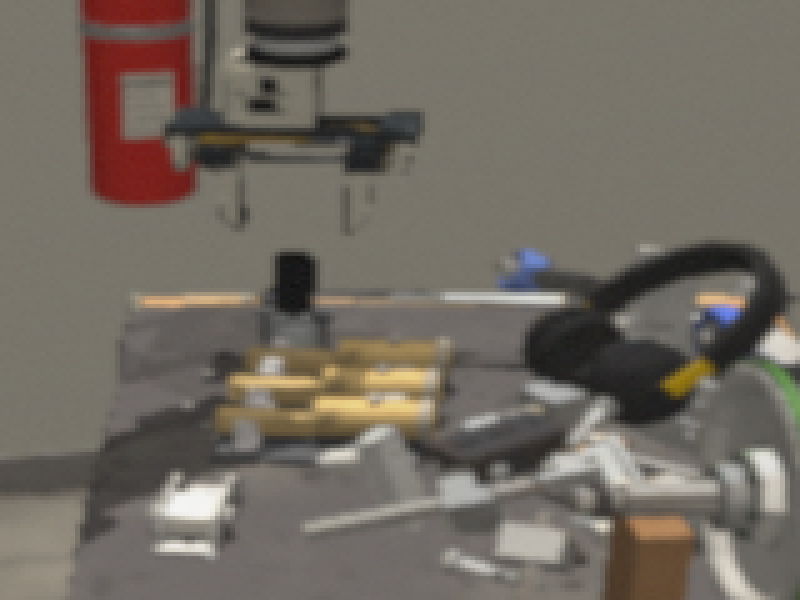

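View pics/s4.png

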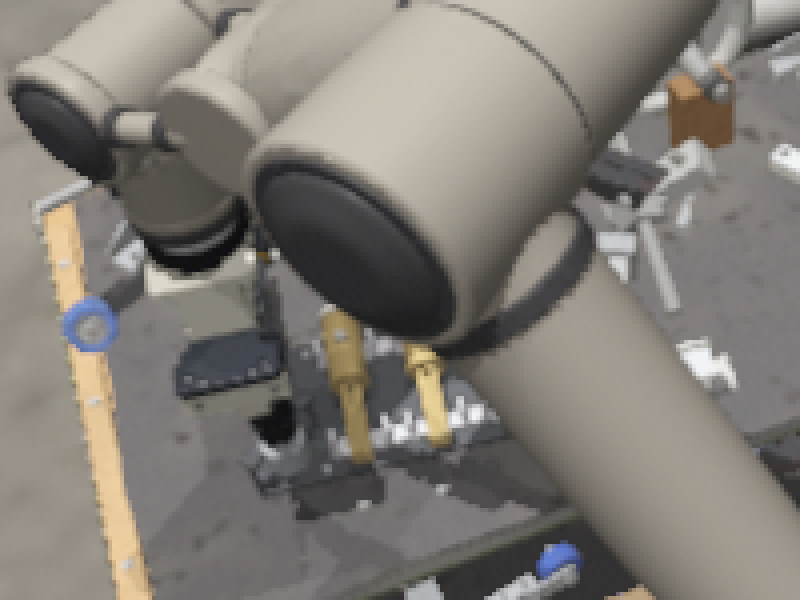

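```bash
python3 -c "
from fit import *
s=ctrl.state();p=ctrl.read_camera('wrist');print(s['tool_pos'])
im=cv2.resize(cv2.cvtColor(p['frame'],4)[140:300,160:400],None,fx=3.3,fy=3.3,interpolation=3)
f=rackT(.5398,.2088,-20.1)
a=np.linspace(0,6.28,40)
for z in (74,107):
  q=(wproj(p,s,f(np.c_[-45+17*np.cos(a),130+17*np.sin(a),0*a+z]))-[160,140])*3.3
  cv2.polylines(im,[q.astype(int).reshape(-1,1,2)],True,(0,0,255),1)
for y in(122,138):
  q=(wproj(p,s,f(np.c_[np.linspace(-45,165,20),np.full(20,y),np.full(20,69)]))-[160,140])*3.3
  cv2.polylines(im,[q.astype(int).reshape(-1,1,2)],False,(0,255,0),1)
cv2.imwrite('pics/k1.png',im)
"
```

```text
[0.54229234 0.34604003 0.104916  ]
```

View pics/k1.png

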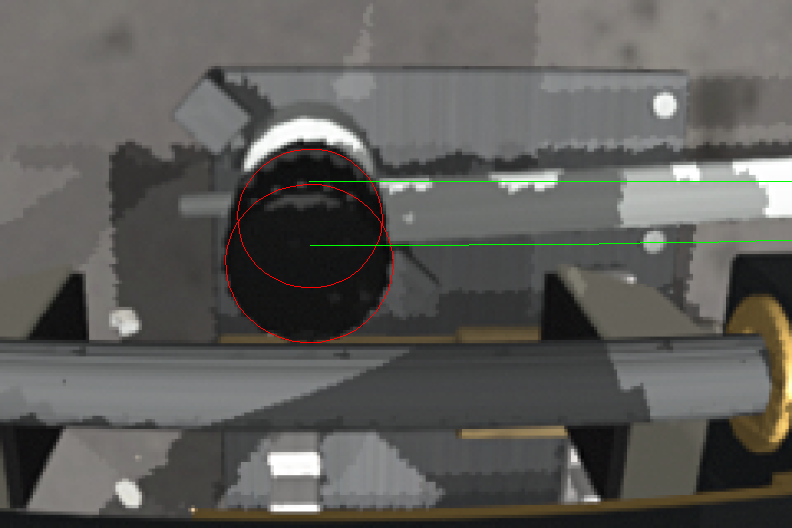

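```bash
python3 -m jog '[{"hand":70,"x":0,"y":0,"z":25,"spin":0},{"hand":60,"x":0,"y":0,"z":45,"spin":0},{"hand":60,"x":0,"y":0,"z":54,"spin":0},{"hand":40,"x":0,"y":0,"z":54,"spin":0},{"hand":20,"x":0,"y":0,"z":54,"spin":0},{"hand":20,"x":0,"y":0,"z":54,"spin":0},{"hand":20,"x":0,"y":0,"z":54,"spin":0},{"hand":20,"x":0,"y":0,"z":54,"spin":0},{"hand":20,"x":0,"y":0,"z":54,"spin":0}]'
```

```text
time_s: 30.72
tool_pos: [0.5417, 0.3463, 0.0509]
tcp_rot: [-2.574, -1.8, -0.0]
force: [-3.4, 2.9, 4.0]
width: 0.362
```

Gripped. Press 8 mm.

```bash
python3 -m jog '[{"hand":20,"x":0,"y":0,"z":3,"spin":0},{"hand":20,"x":0,"y":0,"z":6,"spin":0},{"hand":20,"x":0,"y":0,"z":7.5,"spin":0},{"hand":20,"x":0,"y":0,"z":7.5,"spin":0}]'
```

```text
time_s: 31.22
tool_pos: [0.5418, 0.3464, 0.044]
tcp_rot: [-2.574, -1.8, -0.001]
force: [-5.5, 1.5, 8.2]
width: 0.364
```

```bash
python3 -c "
from fit import *
s=ctrl.state();print(s['tool_pos'],s['force'],s['width'])"
```

```text
[0.54184688 0.34644225 0.04396819] [-5.50146463  1.45804657  8.19257177] 0.3640921173940765
```

```bash
python3 -m jog '[{"hand":20,"x":0,"y":0,"z":1.3,"spin":0},{"hand":20,"x":0,"y":0,"z":1.3,"spin":0}]'
```

```text
time_s: 31.48
tool_pos: [0.542, 0.3466, 0.0437]
tcp_rot: [-2.575, -1.8, -0.003]
force: [-6.9, 2.4, 13.0]
width: 0.362
```

```bash
python3 -m jog '[{"hand":20,"x":0,"y":0,"z":0,"spin":7},{"hand":20,"x":0,"y":0,"z":0,"spin":14},{"hand":20,"x":0,"y":0,"z":0,"spin":21},{"hand":20,"x":0,"y":0,"z":0,"spin":28},{"hand":20,"x":0,"y":0,"z":0,"spin":35},{"hand":20,"x":0,"y":0,"z":0,"spin":42},{"hand":20,"x":0,"y":0,"z":0,"spin":49},{"hand":20,"x":0,"y":0,"z":0,"spin":49}]';python3 -c "
from fit import *
p=ctrl.read_camera('wrist');save(p,'w14.png')
s=ctrl.state();print(s['tool_pos'],s['force'],s['torque'])"
```

```text
time_s: 32.48
tool_pos: [0.5425, 0.346, 0.0436]
tcp_rot: [-3.09, -0.568, -0.003]
force: [-4.6, -0.5, 13.6]
width: 0.36
[0.54247672 0.34599041 0.04365805] [-5.08164667 -0.43122338 12.737017  ] [-0.09611913  1.13848433 -0.03095136]
```

View pics/w14.png

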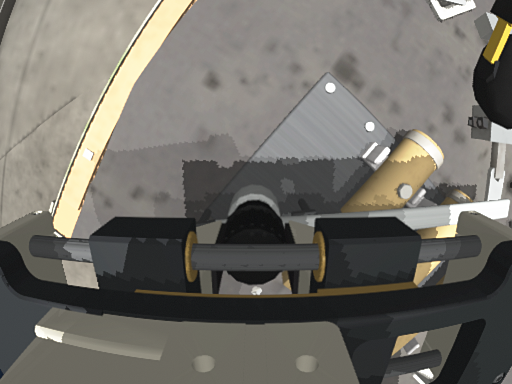

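```bash
python3 -m jog '[{"hand":20,"x":0,"y":0,"z":0,"spin":7},{"hand":20,"x":0,"y":0,"z":0,"spin":14},{"hand":20,"x":0,"y":0,"z":0,"spin":21},{"hand":20,"x":0,"y":0,"z":0,"spin":28},{"hand":20,"x":0,"y":0,"z":0,"spin":35},{"hand":20,"x":0,"y":0,"z":0,"spin":41},{"hand":20,"x":0,"y":0,"z":0,"spin":43},{"hand":20,"x":0,"y":0,"z":0,"spin":43}]';python3 -c "
from fit import *
p=ctrl.read_camera('wrist');save(p,'w15.png')
s=ctrl.state();print(s['tool_pos'],s['force'],s['torque'])
im=cv2.resize(cv2.cvtColor(p['frame'],4)[140:300,240:500],None,fx=3,fy=3,interpolation=3)
f=rackT(.5398,.2088,-20.1)
for x in(-53,-37):
  q=(wproj(p,s,f(np.c_[np.full(20,x),np.linspace(130,-80,20),np.full(20,61)]))-[240,140])*3
  cv2.polylines(im,[q.astype(int).reshape(-1,1,2)],False,(0,255,0),1)
cv2.imwrite('pics/k2.png',im)
"
```

```text
time_s: 33.52
tool_pos: [0.5421, 0.3452, 0.0436]
tcp_rot: [3.082, -0.602, 0.001]
force: [-6.1, -2.2, 13.4]
width: 0.366
[0.54216595 0.34524532 0.04364754] [-6.68758291 -2.34595824 13.70239005] [-0.75322034  1.39698621 -0.03175122]
```

View pics/k2.png

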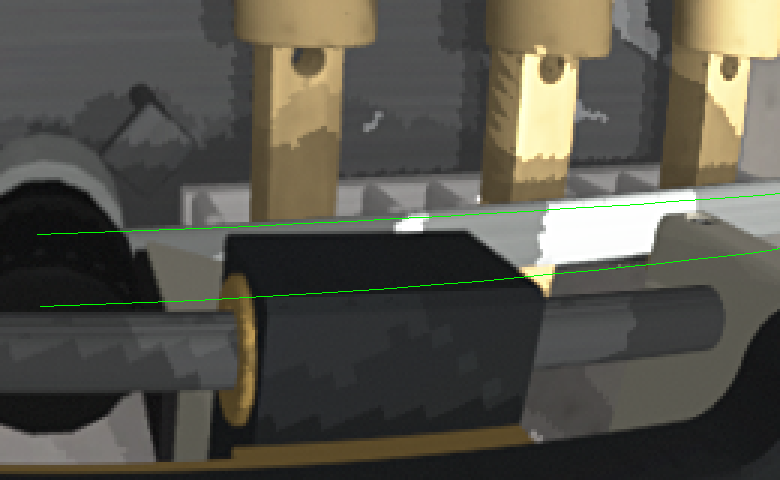

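```bash
python3 -m jog '[{"hand":20,"x":0,"y":0,"z":0,"spin":0.8},{"hand":20,"x":0,"y":0,"z":0,"spin":0.8},{"hand":20,"x":0,"y":0,"z":-4,"spin":0.8},{"hand":20,"x":0,"y":0,"z":-8,"spin":0.8},{"hand":20,"x":0,"y":0,"z":-8.5,"spin":0.8},{"hand":20,"x":0,"y":0,"z":-8.5,"spin":0.8}]';  python3 -m jog '[{"hand":45,"x":0,"y":0,"z":0,"spin":0},{"hand":80,"x":0,"y":0,"z":0,"spin":0},{"hand":80,"x":0,"y":0,"z":0,"spin":0},{"hand":80,"x":0,"y":0,"z":0,"spin":0},{"hand":80,"x":0,"y":0,"z":0,"spin":0},{"hand":80,"x":0,"y":0,"z":-20,"spin":0},{"hand":80,"x":0,"y":0,"z":-60,"spin":0},{"hand":80,"x":0,"y":0,"z":-110,"spin":0},{"hand":80,"x":0,"y":0,"z":-110,"spin":0}]'
python3 -c "
from fit import *
p=ctrl.read_camera('wrist');save(p,'w16.png')
s=ctrl.state();print(s['tool_pos'],s['force'],s['q'].round(2))
k=ctrl.read_camera('side');cv2.imwrite('pics/d8.png',cv2.resize(cv2.cvtColor(k['frame'],4)[120:220,200:340],None,fx=5,fy=5,interpolation=3))
im=cv2.resize(cv2.cvtColor(p['frame'],4)[120:300,230:490],None,fx=3,fy=3,interpolation=3)
f=rackT(.5398,.2088,-20.1)
for x in(-53,-37):
  q=(wproj(p,s,f(np.c_[np.full(20,x),np.linspace(130,-80,20),np.full(20,69)]))-[230,120])*3
  cv2.polylines(im,[q.astype(int).reshape(-1,1,2)],False,(0,255,0),1)
cv2.imwrite('pics/k3.png',im)
"
```

```text
time_s: 34.33
tool_pos: [0.5417, 0.3453, 0.05]
tcp_rot: [3.078, -0.623, -0.001]
force: [-4.0, -2.0, 4.7]
width: 0.362
time_s: 35.45
tool_pos: [0.5444, 0.3471, 0.1654]
tcp_rot: [-3.073, 0.622, -0.012]
force: [1.1, 1.2, -0.7]
width: 0.873
[0.54297669 0.34645402 0.16247393] [-0.36993554 -0.30972469 -0.60347291] [ 0.45  0.58  1.22 -0.    1.33  2.42]
```

View pics/k3.png

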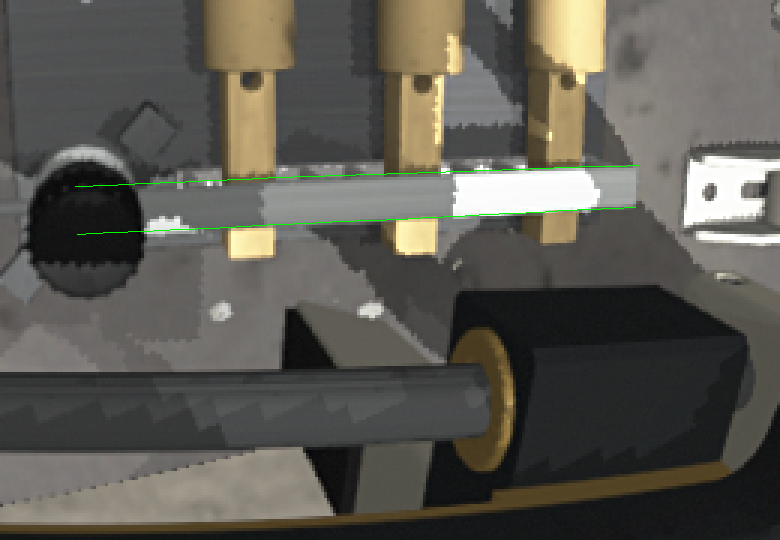

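View pics/d8.png

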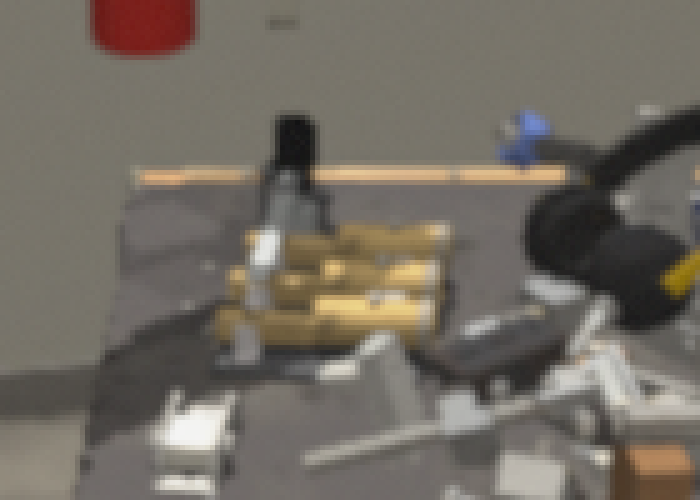

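```bash
python3 -c "
from h import *
s=ctrl.state();p=ctrl.read_camera('side')
for t in ['knob_grip','channel','nylon_block','hex_bolt']: print(t,[np.round(d['xyz'],3).tolist() for d in ctrl.place_of(p,t)][:1])
print(s['force'],s['width'],ctrl.hand_in())"
```

```text
knob_grip []
channel [[0.411, 0.032, -0.004]]
nylon_block [[0.55, -0.226, 0.002]]
hex_bolt [[0.324, -0.33, -0.002]]
the job is handed in; nothing more can be done
[ 0.92291039 -0.62364707 -0.00571748] 0.8691666912514033 None
```

Both loose tube arms are in the empty bays and the keeper bar lies across all three. I handed the job in at about 36 s with the gripper open and clear.

- **Arms:** both lie flat, tube ends pointing the same way as the arm already there. In the wrist pictures their ends are level with its ends to within a few millimetres. I did not touch the arm already in the rack.
- **Knob:** I pressed it fully in (13 N), turned it about 93° clockwise while pressed, then raised it and let go. Afterwards the bar in the wrist picture matched a rack model drawn straight across the bays at its "up" height.
- **Loose things:** the last look found the channel, nylon block and hex bolt where they started, within the detector's accuracy.

**Checks that failed or disagreed:**
- **Finger length:** the real fingertips end about 32 mm short of the reported TCP. My first two grasps therefore closed on nothing above an arm, without moving it. One probe touched the trolley top with 19 N, and I corrected the heights from that contact.
- **Rack position:** the networks' bay points were about 3–4 mm and 3° off the rack edges in the wrist picture. I used the picture fit.
- **Knob detection:** the detector did not find the knob in the final side picture, so that it is up rests on the wrist picture and on the force falling as I raised it.

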